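# Put the washed cups and the wet tray to drain

## Task

Put the washing-up to drain: hang every yellow cup that is there mouth-down on an orange peg of its own, slid down until its closed end rests on the peg's tip. The wet blue tray is in the middle of the stack: lift the top grey tray off, lay the blue tray, still upside down, centred and lengthwise on the ribbed shelf at the front of the rack, then put the top grey tray back squarely on the bottom grey one. Leave the bottom tray, the solder spool, the motor and the bottle where they are.

Things in the scene. Friction and masses are not known exactly. Their poses are not given: they have to be found in the camera images.
- rack: fixed drying rack, 350 mm wide (its y): drip pan, and 85 mm up a bar with four orange round-ended pegs, 18 mm thick, 105 mm long, 84 mm apart. Each peg leans 35 degrees from vertical towards the rack's -x (its front, about towards the robot): direction root to tip (-0.574, 0, 0.819) in its frame. Peg tips, its highest parts, at 171 mm. Origin on the bench under the pegs, z up
- peg0 (a point): the very tip of orange peg 0 (0 to 3 in order along the rack's +y), 171 mm above the bench
- peg1 (a point): the very tip of orange peg 1 (0 to 3 in order along the rack's +y), 171 mm above the bench
- peg2 (a point): the very tip of orange peg 2 (0 to 3 in order along the rack's +y), 171 mm above the bench
- peg3 (a point): the very tip of orange peg 3 (0 to 3 in order along the rack's +y), 171 mm above the bench
- shelf (a point): centre of the ribbed shelf at the front of the rack, on top of its white ribs, 18 mm above the bench; axes as the rack's. The shelf is 104 mm (x) by 210 mm (y); its centre is 145 mm in front of the rack's origin and 115 mm in front of the peg tips
- cup0: yellow rigid plastic mixing cup, 66 mm tall, outside diameter 68 mm at the mouth and 58 mm at the closed end, wall 3 mm, closed end 4 mm thick, heavy 5 mm rim, 85 to 145 g; it starts standing mouth-down on the bench. Origin: centre of the mouth plane; z points from the mouth to the closed end (up when mouth-down). May be absent
- cup1: yellow rigid plastic mixing cup, 66 mm tall, outside diameter 68 mm at the mouth and 58 mm at the closed end, wall 3 mm, closed end 4 mm thick, heavy 5 mm rim, 85 to 145 g; it starts standing mouth-down on the bench. Origin: centre of the mouth plane; z points from the mouth to the closed end (up when mouth-down). May be absent
- cup2: yellow rigid plastic mixing cup, 66 mm tall, outside diameter 68 mm at the mouth and 58 mm at the closed end, wall 3 mm, closed end 4 mm thick, heavy 5 mm rim, 85 to 145 g; it starts standing mouth-down on the bench. Origin: centre of the mouth plane; z points from the mouth to the closed end (up when mouth-down). May be absent
- cup3: yellow rigid plastic mixing cup, 66 mm tall, outside diameter 68 mm at the mouth and 58 mm at the closed end, wall 3 mm, closed end 4 mm thick, heavy 5 mm rim, 85 to 145 g; it starts standing mouth-down on the bench. Origin: centre of the mouth plane; z points from the mouth to the closed end (up when mouth-down). May be absent
- cup0_in (a point): centre of the inner face of cup0's closed end, 62 mm from its mouth plane along the cup's z
- cup1_in (a point): centre of the inner face of cup1's closed end, 62 mm from its mouth plane along the cup's z
- cup2_in (a point): centre of the inner face of cup2's closed end, 62 mm from its mouth plane along the cup's z
- cup3_in (a point): centre of the inner face of cup3's closed end, 62 mm from its mouth plane along the cup's z
- tray_bottom: grey plastic parts tray, upside down, 150 mm (x) by 64 mm (y) by 32 mm high, walls and floor 4 mm, 160 g; lowest of a stack of three on the bench. Origin: centre of its rim plane (its underside as it lies), z up
- tray_blue: blue tray of the same shape and size (130 to 210 g), upside down, the middle one of the stack. Origin: centre of its underside as it lies, z up
- tray_top: grey tray of the same shape and size (130 to 210 g), upside down, on top of the stack. Origin: centre of its underside as it lies, z up
- spool: bystander: spool of solder with blue flanges, 52 mm across, 60 mm tall; origin at the centre of its underside
- motor: bystander: square motor 56 mm wide and 77 mm tall with the shaft; origin at the centre of its underside
- bottle: bystander: white bottle with red cap, 60 mm across, 150 mm tall; origin at the centre of its underside
Things that resemble listed ones, but are neither listed nor needed, are in the scene too. Leave any brown or green look-alike of the tray_top alone.

How it is judged:
On the way, in this order (a step that is already met when the one before it is completed fails the run):
1. the top tray is off and clear of the blue tray, which still lies on the bottom one (horizontal distance between tray_top and tray_blue above 0.08 m and horizontal distance between tray_blue and tray_bottom below 0.03 m and z of tray_blue in the frame of tray_bottom between 0.025 and 0.04 m), for 0.2 s.
2. the blue tray lies on the ribbed shelf, let go (x of tray_blue in the frame of shelf between -0.02 and 0.02 m and y of tray_blue in the frame of shelf between -0.035 and 0.035 m and z of tray_blue in the frame of shelf between -0.004 and 0.006 m and angle between the x axis of tray_blue and the y axis of rack, either way round below 0.2 rad and angle between tray_blue's own z axis and vertical below 0.1 rad and linear speed of tray_blue below 0.03 m/s and angular speed of tray_blue below 0.3 rad/s and contact force between the fingers and tray_blue below 0.1 N), for 0.2 s.
At the end, for the whole second after the job is handed in: Each cup hangs still, mouth down: peg tip within 25 mm of its inner end's centre and 52 mm deep or more, leaning 7-52 deg. Blue tray on the ribs within 20 mm (across), 35 mm (along), 0.2 rad. Top tray on the bottom one within 15 mm, 0.15 rad. All released, at rest (all of step 2 and horizontal distance between tray_top and tray_bottom below 0.015 m and z of tray_top in the frame of tray_bottom between 0.027 and 0.037 m and angle between the x axis of tray_top and the x axis of tray_bottom, either way round below 0.15 rad and angle between tray_top's own z axis and vertical below 0.1 rad and linear speed of each of tray_top, cup0, cup1, cup2, cup3 below 0.03 m/s and angular speed of each of tray_top, cup0, cup1, cup2, cup3 below 0.3 rad/s and ((distance between cup0_in and peg0 below 0.025 m and z of peg0 in the frame of cup0 above 0.052 m) or (distance between cup0_in and peg1 below 0.025 m and z of peg1 in the frame of cup0 above 0.052 m) or (distance between cup0_in and peg2 below 0.025 m and z of peg2 in the frame of cup0 above 0.052 m) or (distance between cup0_in and peg3 below 0.025 m and z of peg3 in the frame of cup0 above 0.052 m)) and angle between cup0's own z axis and vertical between 0.12 and 0.9 rad and ((distance between cup1_in and peg0 below 0.025 m and z of peg0 in the frame of cup1 above 0.052 m) or (distance between cup1_in and peg1 below 0.025 m and z of peg1 in the frame of cup1 above 0.052 m) or (distance between cup1_in and peg2 below 0.025 m and z of peg2 in the frame of cup1 above 0.052 m) or (distance between cup1_in and peg3 below 0.025 m and z of peg3 in the frame of cup1 above 0.052 m)) and angle between cup1's own z axis and vertical between 0.12 and 0.9 rad and ((distance between cup2_in and peg0 below 0.025 m and z of peg0 in the frame of cup2 above 0.052 m) or (distance between cup2_in and peg1 below 0.025 m and z of peg1 in the frame of cup2 above 0.052 m) or (distance between cup2_in and peg2 below 0.025 m and z of peg2 in the frame of cup2 above 0.052 m) or (distance between cup2_in and peg3 below 0.025 m and z of peg3 in the frame of cup2 above 0.052 m)) and angle between cup2's own z axis and vertical between 0.12 and 0.9 rad and ((distance between cup3_in and peg0 below 0.025 m and z of peg0 in the frame of cup3 above 0.052 m) or (distance between cup3_in and peg1 below 0.025 m and z of peg1 in the frame of cup3 above 0.052 m) or (distance between cup3_in and peg2 below 0.025 m and z of peg2 in the frame of cup3 above 0.052 m) or (distance between cup3_in and peg3 below 0.025 m and z of peg3 in the frame of cup3 above 0.052 m)) and angle between cup3's own z axis and vertical between 0.12 and 0.9 rad); the robot touches nothing.
It fails at once if a bystander (spool, motor or bottle) is moved more than 25 mm or tipped (distance of any of spool, motor, bottle from where it was at the start of the episode above 0.025 m or angle between any of spool, motor, bottle's own z axis and vertical above 0.3 rad).
It fails at once if the bottom tray is moved more than 30 mm (distance of tray_bottom from where it was at the start of the episode above 0.03 m).
Of cup0, cup1, cup2, cup3 only 3 to 4 are there at a start; the rules pass over those that are not, and their reading is None.
At some moment in a run one of cup0, cup1, cup2, cup3 may be knocked a few centimetres aside while the robot is not near it.
It also fails if it takes over 208 s, if anything falls off the work surface, if the arm or the gripper's body presses on something with over 40 N, if the wrist force passes 120 N, or if a joint passes its speed limit or range.

## Robot

A 6-joint arm with a two-finger parallel gripper is mounted at the origin on the work surface. World frame = base frame: x ahead of the robot, y to its left, z up, the work surface at z = 0. Lengths are in m, angles in rad, forces in N, time in s.
With the tool pointing down it reaches from about 0.25 to 0.725 m from the base axis. Payload 4 kg.
Tool frame: the origin (TCP) lies at the centre of the arm's flange, where the gripper is bolted on; the fingertips stand 173 mm ahead of it and the grasp point (between the pads) lies 155 mm ahead of it (arm.tcp_to_tips is the distance from the TCP to the fingertips, in m); z points along the fingers, x is the direction in which the jaws open and shut, and the axes are right-handed (so a half turn about z gives the same grasp; the last joint's range is limited). The gripper opens to 85 mm and grips with 20 to 120 N. Pads are 22 mm wide; open, the fingers measure 114 mm over their backs; the gripper's body (76 mm by 85 mm) begins 54 mm behind the grasp point. The pads swing forward as they close: fully open they stand 13 mm farther back than shut.
Start: joints at [-1.317, 0.241, 0.005, 1.335, 0, 1.571], TCP at [0.126, -0.484, 0.405] pointing down, gripper open.
Joint ranges: [-2.72, 2.72], [-1.05, 1.87], [-1.09, 1.28], [-1.99, 2.15], [-1.42, 1.44], [-3.14, 3.14]. Speed limits (rad/s): [2.79, 2.79, 3.14, 3.14, 3.14, 3.14].

## Interface

Orientations are given as a unit quaternion [x, y, z, w].
In Python, from station import arm gives the robot as it stands.
- The arm moves only by the tool jog_arm, never from a script. Its argument "commands" is a list of rows, each an object with "rot": the turn, a rotation vector about the tool's x, y, z in rad, a list of three; "translation": the shift along the tool's x, y, z in mm, a list of three; "hand": the gripper's target within -1 to 1 (shut at 1, half-way at 0, fully open at -1). In form: [{"rot": [wx, wy, wz], "translation": [tx, ty, tz], "hand": hand}, ...]. A call has exactly 10 rows; each row is the pose to reach, as a shift and turn from the pose commanded when the call began, along the tool's axes at that moment; what a row does not reach only later rows make up. A row lasts 1/10 s, in which the tool goes at most 50 mm and 8.59 degrees, less where a joint would pass 70% of its speed; a pose out of reach is approached as far as the arm can. A call with a gripper value outside its range is refused whole. The fingers move at their own pace and stop on an object; the grip force is fixed at half the most. Time passes only in rows, so rows that repeat a pose let the fingers close, or fill a call up. It gives the time, the measured TCP pose, the force and the opening at its end, in the units of the state.
- arm.get_obs(): the state, without advancing time (a new reading comes with each control period).
- arm.grab_frame(name): name is "scene" or "top" or "wrist"; returns the picture (480x640x3 uint8, red, green, blue); there is no depth.
- arm.get_calibration(name): a dict with "K" (3x3 intrinsics, pixels), "extrinsics" (4x4, takes a point from camera to world coordinates). Camera axes: x right, y down, z forward; pixel columns grow to the right and rows downward; lengths in m; the calibration is good to about 2 mm. The wrist camera is an equidistant fisheye: a pixel r from the principal point sees the ray r / f radians off the axis. A picture is of the moment at which its call begins: read the wrist's pose just before it. get_calibration takes no time and is no camera call; for the wrist camera it gives the pose at the moment of the call.
- arm.job_done(): hands the job in, once; it reports no verdict.
Trained networks look in the newest picture that a camera, given by its name, has taken for a name from the list of things; names that differ only in an ending like _2 or _b are one class to them, and where a whole thing is asked for, a point or a joint stands for the part that bears it (a point fixed in the world has none). Each returns a list of dicts, best first, with "conf" (0 to 1); they miss things now and then, are a little off and sometimes report something else, mostly with a low value. They report only what shows in the picture. A call takes as long as a camera call. They do not tell look-alikes from the thing itself.
- arm.outline_of(camera, thing): "pixels" (480x640 bool, what is visible of it).
- arm.tip_of(camera, thing): "position" ([x, y, z] in m, in world coordinates, good to about 4 mm: a listed point, or the origin of a listed thing).
The state is a dict: "time": time; "joint_pos": joint angles; "qvel": joint speeds; "tau": joint torques, N m; "ee_pos": TCP position; "orientation": TCP orientation; "wrist_force": force on the tool from outside, world axes, zero at the start; "wrist_torque": the same for the moment, N m; "finger_gap": finger opening in m.
Only numpy, scipy, OpenCV 4.12 (cv2) and the standard library are available. Lean on these libraries where they do the work, as an engineer would, in place of code of your own. Each camera call takes 0.05 s, during which the arm holds its last target.

## Working session

There is one attempt and no reset: what is moved stays moved. The work goes in short steps, Python scripts to look and compute and a tool call to move; the robot and the scene stay as the last step left them, time stands still between calls to the robot, and variables do not carry over. Pictures are saved under pics/ and viewed, and the job is handed in when it is done.

Besides the shell and the picture viewer there is one more tool, called after "Emit:" as name(argument=value, ...) on one line, values as JSON. jog_arm: Moves the arm, as the interface text tells. Its arguments: {"type":"object","properties":{"commands":{"type":"array","items":{"type":"object","properties":{"rot":{"type":"array","items":{"type":"number"}},"translation":{"type":"array","items":{"type":"number"}},"hand":{"type":"number"}}}}},"required":["commands"]}

```bash
ls; mkdir -p pics; python3 - <<'E'
from station import arm
import cv2
o=arm.get_obs();print(o['time'],o['ee_pos'],o['orientation'],o['finger_gap'])
for n in ("scene","top","wrist"):
    im=arm.grab_frame(n);cv2.imwrite(f"pics/{n}0.png",im[:,:,::-1])
    c=arm.get_calibration(n);print(n,c)
E
```

```text
pics
0.0 [ 0.12547968 -0.48370267  0.40378548] [ 7.90913440e-01 -6.11927076e-01 -8.46908711e-04 -6.83224384e-04] 0.08530687011697956
scene {'K': array([[444.78036699,   0.        , 314.80481719],
       [  0.        , 444.78036699, 242.54118196],
       [  0.        ,   0.        ,   1.        ]]), 'extrinsics': array([[ 0.78487003,  0.46449297, -0.41015281,  0.88927906],
       [ 0.61941666, -0.5695375 ,  0.54032401, -0.53588602],
       [ 0.0173793 , -0.6781396 , -0.73472759,  0.89533011],
       [ 0.        ,  0.        ,  0.        ,  1.        ]])}
top {'K': array([[533.56034107,   0.        , 321.56393078],
       [  0.        , 533.56034107, 238.83478241],
       [  0.        ,   0.        ,   1.        ]]), 'extrinsics': array([[-0.06902556, -0.97731127,  0.20024522,  0.12796203],
       [-0.99760954,  0.06696291, -0.01706382,  0.04875734],
       [ 0.00326766, -0.20094438, -0.9795972 ,  1.54431485],
       [ 0.        ,  0.        ,  0.        ,  1.        ]])}
wrist {'K': array([[371.64829954,   0.        , 315.63769452],
       [  0.        , 371.64829954, 242.53552333],
       [  0.        ,   0.        ,   1.        ]]), 'extrinsics': array([[ 0.25172512, -0.9337608 , -0.25441156,  0.18882791],
       [-0.96779678, -0.24340502, -0.06421367, -0.46788375],
       [-0.00196485,  0.26238288, -0.96496185,  0.37165063],
       [ 0.        ,  0.        ,  0.        ,  1.        ]])}
```

View pics/scene0.png

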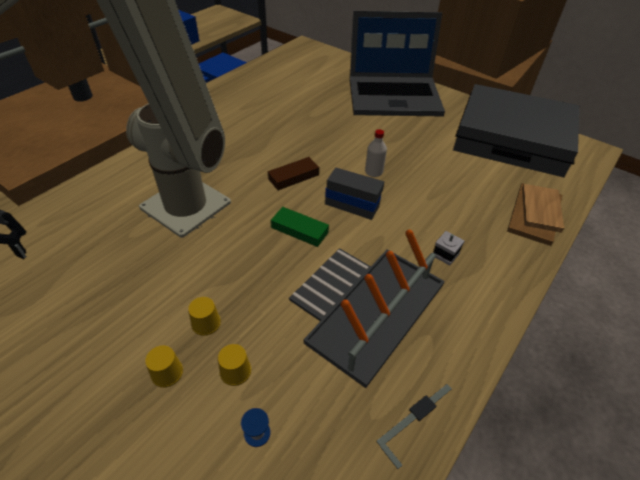

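View pics/top0.png

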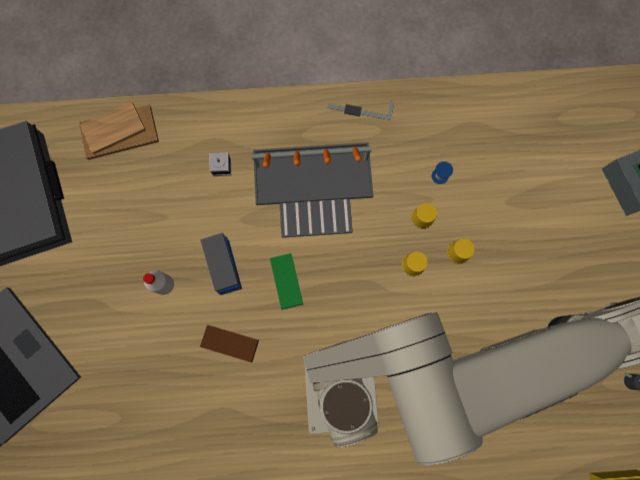

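```bash
python3 - <<'E'
from station import arm
import numpy as np
for t in ["rack","peg0","peg1","peg2","peg3","shelf","cup0","tray_top","tray_blue","tray_bottom","spool","motor","bottle"]:
    for cam in ("top","scene"):
        r=arm.tip_of(cam,t)
        print(t,cam,[(np.round(d["position"],3).tolist(),round(d["conf"],2)) for d in r])
print(arm.get_obs()['time'])
E
```

```text
rack top [([0.655, 0.035, -0.005], 0.67)]
rack scene [([0.655, 0.04, 0.001], 0.85), ([0.374, -0.374, 0.002], 0.59)]
peg0 top [([0.621, 0.166, 0.169], 0.92), ([0.625, 0.084, 0.17], 0.64), ([0.622, -0.092, 0.17], 0.59), ([0.65, 0.038, -0.003], 0.39)]
peg0 scene [([0.623, -0.008, 0.168], 0.94), ([0.626, 0.078, 0.174], 0.94), ([0.624, -0.092, 0.171], 0.57), ([0.62, 0.162, 0.172], 0.57), ([0.655, 0.035, -0.002], 0.56), ([0.379, 0.312, 0.03], 0.23), ([0.507, 0.042, 0.02], 0.21)]
peg1 top [([0.621, 0.166, 0.169], 0.92), ([0.625, 0.084, 0.17], 0.64), ([0.622, -0.092, 0.17], 0.59), ([0.65, 0.038, -0.003], 0.39)]
peg1 scene [([0.623, -0.008, 0.168], 0.94), ([0.626, 0.078, 0.174], 0.94), ([0.624, -0.092, 0.171], 0.57), ([0.62, 0.162, 0.172], 0.57), ([0.655, 0.035, -0.002], 0.56), ([0.379, 0.312, 0.03], 0.23), ([0.507, 0.042, 0.02], 0.21)]
peg2 top [([0.621, 0.166, 0.169], 0.92), ([0.625, 0.084, 0.17], 0.64), ([0.622, -0.092, 0.17], 0.59), ([0.65, 0.038, -0.003], 0.39)]
peg2 scene [([0.623, -0.008, 0.168], 0.94), ([0.626, 0.078, 0.174], 0.94), ([0.624, -0.092, 0.171], 0.57), ([0.62, 0.162, 0.172
[... 980 characters left out ...]
ay_blue top [([0.381, 0.31, 0.033], 0.42)]
tray_blue scene [([0.382, 0.31, 0.033], 0.95)]
tray_bottom top [([0.353, -0.242, 0.063], 0.65), ([0.384, 0.313, -0.005], 0.64)]
tray_bottom scene [([0.381, 0.306, 0.0], 0.67)]
spool top [([0.615, -0.352, -0.0], 0.59)]
spool scene [([0.617, -0.344, 0.0], 0.91), ([0.687, 0.312, 0.001], 0.49)]
motor top [([0.688, 0.308, 0.0], 0.75), ([0.655, 0.034, -0.005], 0.67), ([0.385, 0.309, 0.036], 0.53), ([0.351, -0.239, -0.001], 0.5)]
motor scene [([0.623, 0.079, 0.172], 0.62), ([0.683, 0.31, 0.003], 0.58), ([0.377, -0.376, 0.002], 0.49), ([0.507, 0.041, 0.02], 0.24)]
bottle top [([0.344, 0.488, -0.003], 0.88)]
bottle scene [([0.342, 0.488, -0.001], 0.84)]
1.45
```

```bash
cat > h.py <<'E'
from station import arm
import numpy as np, cv2, json
from scipy.spatial.transform import Rotation as R
def plane(cam,uv,z):
    c=arm.get_calibration(cam);K=c['K'];E=c['extrinsics']
    uv=np.atleast_2d(np.asarray(uv,float))
    d=np.c_[(uv[:,0]-K[0,2])/K[0,0],(uv[:,1]-K[1,2])/K[1,1],np.ones(len(uv))]@E[:3,:3].T
    s=(z-E[2,3])/d[:,2];return E[:3,3]+s[:,None]*d
def proj(cam,p):
    c=arm.get_calibration(cam);K=c['K'];E=c['extrinsics']
    q=(np.atleast_2d(p)-E[:3,3])@E[:3,:3]
    return np.c_[q[:,0]/q[:,2]*K[0,0]+K[0,2],q[:,1]/q[:,2]*K[1,1]+K[1,2]]
def tool(yaw,tilt=0):
    """tool pointing down, x axis at heading yaw, then tilted so that z leans toward heading yaw"""
    x=np.array([np.cos(yaw)*np.cos(tilt),np.sin(yaw)*np.cos(tilt),np.sin(tilt)])
    z=np.array([np.cos(yaw)*np.sin(tilt),np.sin(yaw)*np.sin(tilt),-np.cos(tilt)])
    return R.from_matrix(np.c_[x,np.cross(z,x),z])
def go(P,Rt):
    """print tool-frame shift mm & rotvec from the current pose to the TCP target P,Rt"""
    o=arm.get_obs();R0=R.from_quat(o['orientation'])
    t=R0.inv().apply(np.array(P)-o['ee_pos'])*1000
    r=(R0.inv()*Rt).as_rotvec()
    print('t',np.round(o['time'],2),'shift mm',np.round(t,1),'rot',np.round(r,4),'rows by dist',round(np.linalg.norm(t)/50,1),'rot',round(np.linalg.norm(r)/.15,1), 'gap',round(o['finger_gap'],4),'q',np.round(o['joint_pos'],2))
def gp(P,Rt,L=.155): return np.array(P)-L*Rt.apply([0,0,1])
def show(cam,name,crop=None,s=1):
    im=arm.grab_frame(cam)[:,:,::-1]
    if crop: x0,y0,x1,y1=crop;im=im[y0:y1,x0:x1]
    cv2.imwrite('pics/'+name,cv2.resize(im,None,fx=s,fy=s))
E
python3 - <<'E'
from h import *
print(arm.tcp_to_tips)
for th,z in (("tray_top",.096),("tray_blue",.064)):
  for cam in("top","scene"):
    arm.grab_frame(cam)
    for d in arm.outline_of(cam,th)[:2]:
        m=d['pixels'].astype(np.uint8);c=max(cv2.findContours(m,0,2)[0],key=cv2.contourArea)[:,0]
        w=plane(cam,c,z)[:,:2]*1000
        print(th,cam,round(d['conf'],2),m.sum(),cv2.minAreaRect(w.astype(np.float32)))
show("top","stack1.png",(180,210,320,330),5)
show("scene","stack2.png",(300,150,420,230),6)
E
```

```text
0.1734
tray_top top 0.86 1268 ((380.36761474609375, 307.9667663574219), (152.43841552734375, 67.11527252197266), 14.263690948486328)
tray_top top 0.77 1279 ((159.91221618652344, 288.7372741699219), (145.95018005371094, 62.863216400146484), 69.32798767089844)
tray_top scene 0.98 1267 ((391.1430358886719, 294.6733703613281), (156.8799285888672, 102.24466705322266), 15.115756034851074)
tray_top scene 0.92 1347 ((373.99737548828125, 71.41279602050781), (152.4895477294922, 83.92023468017578), 9.273431777954102)
tray_blue top 0.53 120 ((307.1242370605469, 288.4206848144531), (13.399712562561035, 64.20999145507812), 19.263744354248047)
tray_blue scene 0.92 444 ((397.8247985839844, 263.572509765625), (153.02056884765625, 36.168006896972656), 14.395164489746094)
```

View pics/wrist0.png

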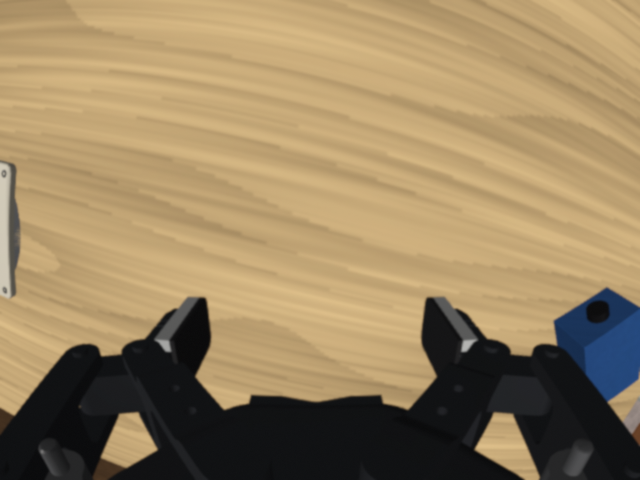

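View pics/stack1.png

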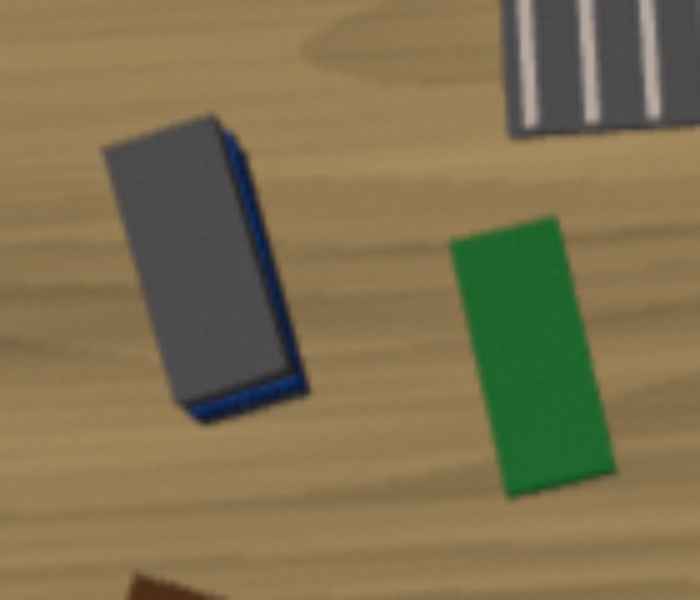

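View pics/stack2.png

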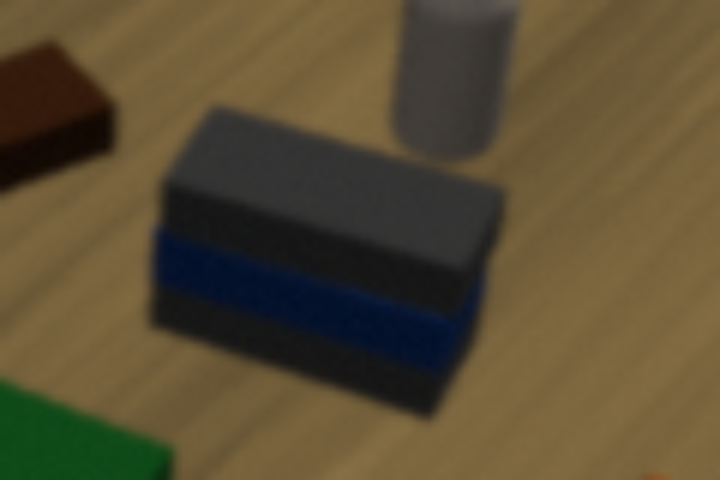

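```bash
python3 - <<'E'
from h import *
c=np.array([(213,114),(103,150),(180,404),(292,372)])/5+[180,210]
w=plane("top",c,.096);print(w,w.mean(0))
for a,b in((0,1),(1,2),(2,3),(3,0)): d=w[a]-w[b];print(np.linalg.norm(d),np.degrees(np.arctan2(d[1],d[0])))
# scene corners of the top face
c=np.array([(218,108),(165,182),(463,270),(505,192)])/6+[300,150]
w=plane("scene",c,.096);print(w,w.mean(0))
for a,b in((0,1),(1,2),(2,3),(3,0)): d=w[a]-w[b];print(np.linalg.norm(d),np.degrees(np.arctan2(d[1],d[0])))
# shelf/rack yaw: shelf corners
show("top","rack.png",(240,130,390,250),5)
E
```

```text
[[0.45985668 0.29640101 0.096     ]
 [0.44362144 0.35775917 0.096     ]
 [0.2999353  0.31940079 0.096     ]
 [0.31319087 0.25810141 0.096     ]] [0.37915107 0.3079156  0.096     ]
0.0634697292181145 -75.17930161739397
0.14871809700237879 14.947079331558285
0.06271621902447154 102.20194346094175
0.151584033362345 -165.3648789627814
[[0.30933095 0.322106   0.096     ]
 [0.32331526 0.26128729 0.096     ]
 [0.4655635  0.29765663 0.096     ]
 [0.45072495 0.35681991 0.096     ]] [0.38723367 0.30946746 0.096     ]
0.062405741294603356 102.94919591859905
0.14682401218418395 -165.65813151062133
0.060995706261876934 -75.92026326978967
0.14559299756146568 13.79396685513623
```

View pics/rack.png

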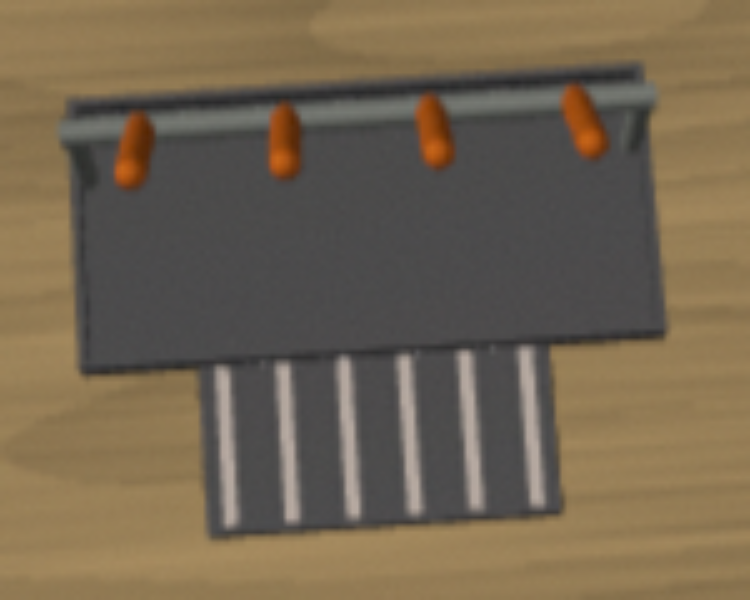

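```bash
cat >> h.py <<'E'
def rows(P,Rt,n=10,hand=-1,k=None):
    """suggest rows: linear to the goal over n rows, padded to 10"""
    o=arm.get_obs();R0=R.from_quat(o['orientation'])
    t=R0.inv().apply(np.array(P)-o['ee_pos'])*1000
    r=(R0.inv()*Rt).as_rotvec()
    print('t',np.round(o['time'],2),'gap',round(o['finger_gap'],4),'F',np.round(o['wrist_force'],1),'q',np.round(o['joint_pos'],2),'|t|',np.linalg.norm(t),'|r|',np.linalg.norm(r))
    for i in range(1,n+1): print([round(x,3) for x in r*i/n],[round(x) if n>3 else round(x,1) for x in t*i/n])
E
python3 - <<'E'
from h import *
rows([.40,-.15,.42],tool(-.2),9)
E
```

```text
t 2.0 gap 0.0856 F [-0.2  0.3  0.3] q [-1.32  0.24  0.01  1.34  0.    1.57] |t| 432.57378837758205 |r| 1.1170805331856972
[np.float64(-0.0), np.float64(-0.0), np.float64(-0.124)] [-28, -39, -2]
[np.float64(-0.0), np.float64(-0.0), np.float64(-0.248)] [-57, -78, -3]
[np.float64(-0.0), np.float64(-0.0), np.float64(-0.372)] [-85, -117, -5]
[np.float64(-0.0), np.float64(-0.0), np.float64(-0.496)] [-113, -155, -7]
[np.float64(-0.0), np.float64(-0.0), np.float64(-0.621)] [-141, -194, -8]
[np.float64(-0.0), np.float64(-0.0), np.float64(-0.745)] [-170, -233, -10]
[np.float64(-0.0), np.float64(-0.0), np.float64(-0.869)] [-198, -272, -12]
[np.float64(-0.0), np.float64(-0.0), np.float64(-0.993)] [-226, -311, -14]
[np.float64(-0.0), np.float64(-0.0), np.float64(-1.117)] [-254, -350, -15]
```

Emit:
jog_arm(commands=[{"rot": [0, 0, -0.12], "translation": [-28, -39, -2], "hand": -1}, {"rot": [0, 0, -0.25], "translation": [-57, -78, -3], "hand": -1}, {"rot": [0, 0, -0.37], "translation": [-85, -117, -5], "hand": -1}, {"rot": [0, 0, -0.5], "translation": [-113, -155, -7], "hand": -1}, {"rot": [0, 0, -0.62], "translation": [-141, -194, -8], "hand": -1}, {"rot": [0, 0, -0.745], "translation": [-170, -233, -10], "hand": -1}, {"rot": [0, 0, -0.87], "translation": [-198, -272, -12], "hand": -1}, {"rot": [0, 0, -0.993], "translation": [-226, -311, -14], "hand": -1}, {"rot": [0, 0, -1.117], "translation": [-254, -350, -15], "hand": -1}, {"rot": [0, 0, -1.117], "translation": [-254, -350, -15], "hand": -1}])

```text
time: 3.0
ee_pos: [0.4034, -0.1463, 0.4199]
orientation: [0.996, -0.095, 0.001, -0.001]
wrist_force: [-0.7, 0.0, -0.4]
finger_gap: 0.0851
```

```bash
python3 - <<'E'
from h import *
o=arm.get_obs();print(o['ee_pos'])
show("top","top1.png")
rows([.383,.22,.40],tool(.95),9)
rows([.383,.310,.40],tool(.251+np.pi/2),9)
E
```

```text
[ 0.4033764  -0.14632572  0.41993689]
t 3.05 gap 0.0852 F [-0.1  0.3 -0.2] q [-0.35  0.09 -0.14  1.34 -0.    1.41] |t| 368.99688996464056 |r| 1.1439825168145785
[np.float64(0.0), np.float64(-0.0), np.float64(-0.127)] [-10, -40, 2]
[np.float64(0.0), np.float64(-0.0), np.float64(-0.254)] [-20, -79, 4]
[np.float64(0.0), np.float64(-0.0), np.float64(-0.381)] [-30, -119, 7]
[np.float64(0.0), np.float64(-0.0), np.float64(-0.508)] [-40, -159, 9]
[np.float64(0.0), np.float64(-0.0), np.float64(-0.636)] [-50, -199, 11]
[np.float64(0.0), np.float64(-0.0), np.float64(-0.763)] [-60, -238, 13]
[np.float64(0.0), np.float64(-0.0), np.float64(-0.89)] [-70, -278, 15]
[np.float64(0.0), np.float64(-0.0), np.float64(-1.017)] [-80, -318, 17]
[np.float64(0.0), np.float64(-0.0), np.float64(-1.144)] [-90, -357, 20]
t 3.05 gap 0.0852 F [-0.1  0.3 -0.2] q [-0.35  0.09 -0.14  1.34 -0.    1.41] |t| 458.7975789789046 |r| 2.015778827570689
[np.float64(0.0), np.float64(-0.0), np.float64(-0.224)] [-12, -50, 2]
[np.float64(0.0), np.float64(-0.0), np.float64(-0.448)] [-24, -99, 4]
[np.float64(0.0), np.float64(-0.0), np.float64(-0.672)] [-36, -149, 7]
[np.float64(0.0), np.float64(-0.0), np.float64(-0.896)] [-48, -198, 9]
[np.float64(0.0), np.float64(-0.0), np.float64(-1.12)] [-59, -248, 11]
[np.float64(0.0), np.float64(-0.0), np.float64(-1.344)] [-71, -297, 13]
[np.float64(0.0), np.float64(-0.0), np.float64(-1.568)] [-83, -347, 15]
[np.float64(0.0), np.float64(-0.0), np.float64(-1.792)] [-95, -396, 17]
[np.float64(0.0), np.float64(-0.0), np.float64(-2.016)] [-107, -446, 20]
```

View pics/top1.png

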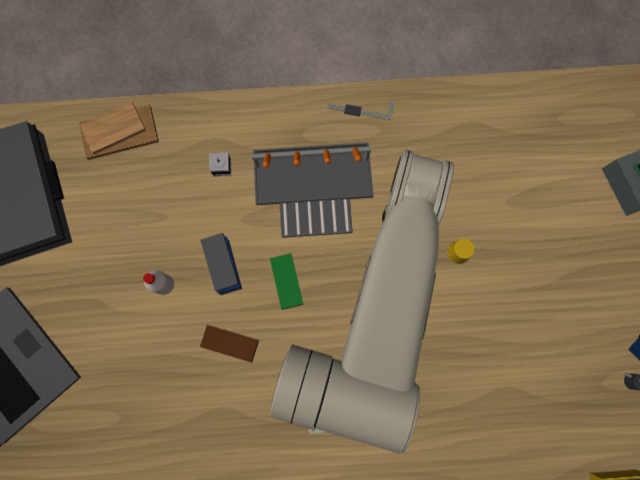

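Emit:
jog_arm(commands=[{"rot": [0, 0, -0.127], "translation": [-10, -40, 2], "hand": -1}, {"rot": [0, 0, -0.254], "translation": [-20, -79, 4], "hand": -1}, {"rot": [0, 0, -0.38], "translation": [-30, -119, 7], "hand": -1}, {"rot": [0, 0, -0.51], "translation": [-40, -159, 9], "hand": -1}, {"rot": [0, 0, -0.636], "translation": [-50, -199, 11], "hand": -1}, {"rot": [0, 0, -0.763], "translation": [-60, -238, 13], "hand": -1}, {"rot": [0, 0, -0.89], "translation": [-70, -278, 15], "hand": -1}, {"rot": [0, 0, -1.017], "translation": [-80, -318, 17], "hand": -1}, {"rot": [0, 0, -1.144], "translation": [-90, -357, 20], "hand": -1}, {"rot": [0, 0, -1.27], "translation": [-90, -357, 20], "hand": -1}])

```text
time: 4.05
ee_pos: [0.3833, 0.2198, 0.3992]
orientation: [0.858, 0.513, 0.0, -0.0]
wrist_force: [-0.4, -0.3, -0.3]
finger_gap: 0.0853
```

```bash
python3 - <<'E'
from h import *
rows([.383,.310,.33],tool(.251+np.pi/2),6)
E
```

```text
t 4.05 gap 0.0853 F [-0.4 -0.3 -0.3] q [ 0.52  0.13 -0.15  1.29  0.    1.01] |t| 113.71073058335641 |r| 0.7438649389265071
[np.float64(-0.0), np.float64(-0.0), np.float64(-0.124)] [13, -7, 12]
[np.float64(-0.0), np.float64(-0.0), np.float64(-0.248)] [26, -14, 23]
[np.float64(-0.0), np.float64(-0.0), np.float64(-0.372)] [40, -21, 35]
[np.float64(-0.0), np.float64(-0.001), np.float64(-0.496)] [53, -29, 46]
[np.float64(-0.0), np.float64(-0.001), np.float64(-0.62)] [66, -36, 58]
[np.float64(-0.0), np.float64(-0.001), np.float64(-0.744)] [79, -43, 69]
```

Emit:
jog_arm(commands=[{"rot": [0, 0, -0.124], "translation": [13, -7, 12], "hand": -1}, {"rot": [0, 0, -0.248], "translation": [26, -14, 23], "hand": -1}, {"rot": [0, 0, -0.372], "translation": [40, -21, 35], "hand": -1}, {"rot": [0, 0, -0.496], "translation": [53, -29, 46], "hand": -1}, {"rot": [0, 0, -0.62], "translation": [66, -36, 58], "hand": -1}, {"rot": [0, 0, -0.744], "translation": [79, -43, 69], "hand": -1}, {"rot": [0, 0, -0.744], "translation": [79, -43, 69], "hand": -1}, {"rot": [0, 0, -0.744], "translation": [79, -43, 69], "hand": -1}, {"rot": [0, 0, -0.744], "translation": [79, -43, 69], "hand": -1}, {"rot": [0, 0, -0.744], "translation": [79, -43, 69], "hand": -1}])

```text
time: 5.05
ee_pos: [0.3839, 0.3067, 0.3314]
orientation: [0.617, 0.787, 0.0, 0.0]
wrist_force: [0.8, 0.5, -0.2]
finger_gap: 0.0854
```

```bash
python3 - <<'E'
from h import *
show("wrist","w1.png")
for t in("tray_top","tray_blue","tray_bottom"):
  print(t,[(np.round(d["position"],4).tolist(),round(d["conf"],2)) for d in arm.tip_of("wrist",t)])
rows([.383,.310,.245],tool(.251+np.pi/2),4)
E
```

```text
tray_top [([0.3256, 0.137, 0.0008], 0.74), ([0.3836, 0.3103, 0.0676], 0.56)]
tray_blue []
tray_bottom []
t 5.25 gap 0.0854 F [-0.1 -0.3 -0.4] q [ 0.68  0.27 -0.15  1.15 -0.    0.43] |t| 86.18074057196836 |r| 0.008697875378208021
[np.float64(0.0), np.float64(-0.0), np.float64(-0.002)] [1, 0, 22]
[np.float64(0.0), np.float64(-0.0), np.float64(-0.004)] [1, 0, 43]
[np.float64(0.001), np.float64(-0.0), np.float64(-0.007)] [2, 0, 65]
[np.float64(0.001), np.float64(-0.0), np.float64(-0.009)] [3, 0, 86]
```

View pics/w1.png

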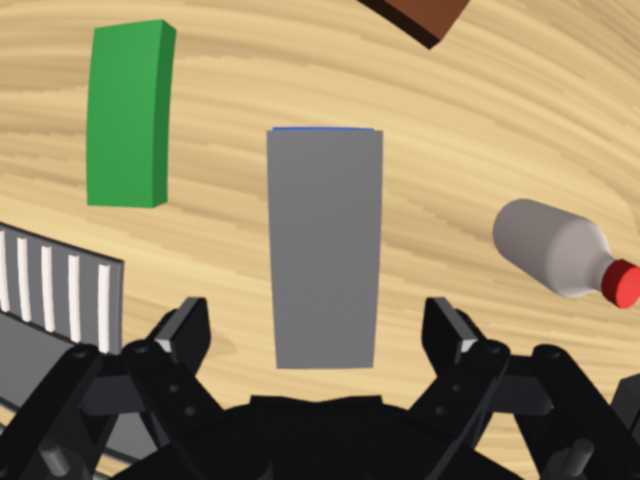

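Emit:
jog_arm(commands=[{"rot": [0, 0, -0.004], "translation": [2, 0, 30], "hand": -1}, {"rot": [0, 0, -0.008], "translation": [4, 0, 60], "hand": -1}, {"rot": [0, 0, -0.008], "translation": [4, 0, 88], "hand": -1}, {"rot": [0, 0, -0.008], "translation": [4, 0, 88], "hand": -1}, {"rot": [0, 0, -0.008], "translation": [4, 0, 88], "hand": -0.6}, {"rot": [0, 0, -0.008], "translation": [4, 0, 88], "hand": 0}, {"rot": [0, 0, -0.008], "translation": [4, 0, 88], "hand": 0}, {"rot": [0, 0, -0.008], "translation": [4, 0, 88], "hand": 0}, {"rot": [0, 0, -0.008], "translation": [4, 0, 88], "hand": 0}, {"rot": [0, 0, -0.008], "translation": [4, 0, 88], "hand": 0}])

```text
time: 6.25
ee_pos: [0.3832, 0.3119, 0.2445]
orientation: [0.613, 0.79, 0.002, 0.0]
wrist_force: [-0.4, -0.2, 6.9]
finger_gap: 0.0623
```

```bash
python3 - <<'E'
from h import *
show("scene","s2.png",(240,100,480,280),3.2)
o=arm.get_obs();print(o)
E
```

```text
{'time': 6.3, 'joint_pos': array([ 6.83159305e-01,  3.60062099e-01, -2.76977248e-01,  9.30040621e-01,
       -8.10859922e-05,  4.32008432e-01]), 'qvel': array([-0.0005364 , -0.00327271, -0.00172473,  0.0006434 ,  0.002744  ,
       -0.00150335]), 'tau': array([-7.36544584e-02, -3.57602191e+01,  1.93458831e+01, -2.28867293e-01,
        1.95509900e-02, -1.00636360e-02]), 'ee_pos': array([0.38318754, 0.31186276, 0.24448779]), 'orientation': array([6.12975799e-01, 7.90099497e-01, 1.80101122e-03, 4.59162895e-04]), 'wrist_force': array([-0.18916588, -0.01264624,  7.01080947]), 'wrist_torque': array([-0.13602411,  0.10588699, -0.04925773]), 'finger_gap': 0.0627633961287999}
```

View pics/s2.png

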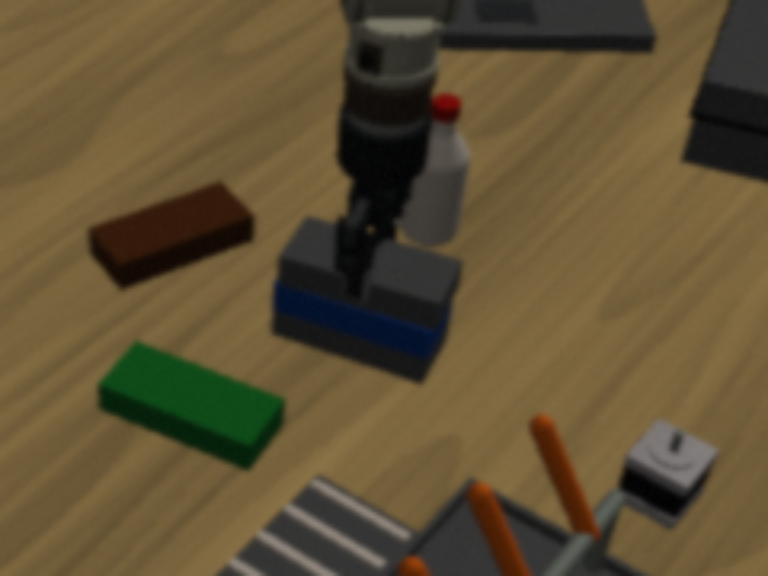

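Emit:
jog_arm(commands=[{"rot": [0, 0, 0], "translation": [0, 0, -10], "hand": 0}, {"rot": [0, 0, 0], "translation": [0, 0, -25], "hand": 0}, {"rot": [0, 0, 0], "translation": [0, 0, -45], "hand": 0}, {"rot": [0, 0, 0], "translation": [0, 0, -65], "hand": 0}, {"rot": [0, 0, 0], "translation": [0, 0, -80], "hand": 0}, {"rot": [0, 0, 0], "translation": [0, 0, -90], "hand": 0}, {"rot": [0, 0, 0], "translation": [0, 0, -90], "hand": 0}, {"rot": [0, 0, 0], "translation": [0, 0, -90], "hand": 0}, {"rot": [0, 0, 0], "translation": [0, 0, -90], "hand": 0}, {"rot": [0, 0, 0], "translation": [0, 0, -90], "hand": 0}])

```text
time: 7.3
ee_pos: [0.3823, 0.3111, 0.3317]
orientation: [0.613, 0.79, -0.001, -0.0]
wrist_force: [0.0, -0.9, -2.0]
finger_gap: 0.0628
```

```bash
python3 - <<'E'
from h import *
show("scene","s3.png",(240,100,480,280),3.2)
rows([.56,.29,.30],tool(.251+np.pi/2),6)
E
```

```text
t 7.35 gap 0.0624 F [ 0.2  0.2 -1.8] q [ 0.68  0.27 -0.15  1.15 -0.    0.43] |t| 181.74866984222547 |r| 0.0018506044282177087
[np.float64(-0.0), np.float64(0.0), np.float64(0.0)] [-11, 28, 5]
[np.float64(-0.001), np.float64(0.0), np.float64(0.0)] [-22, 56, 11]
[np.float64(-0.001), np.float64(0.0), np.float64(0.0)] [-32, 83, 16]
[np.float64(-0.001), np.float64(0.001), np.float64(0.0)] [-43, 111, 21]
[np.float64(-0.001), np.float64(0.001), np.float64(0.0)] [-54, 139, 26]
[np.float64(-0.002), np.float64(0.001), np.float64(0.0)] [-65, 167, 32]
```

View pics/s3.png

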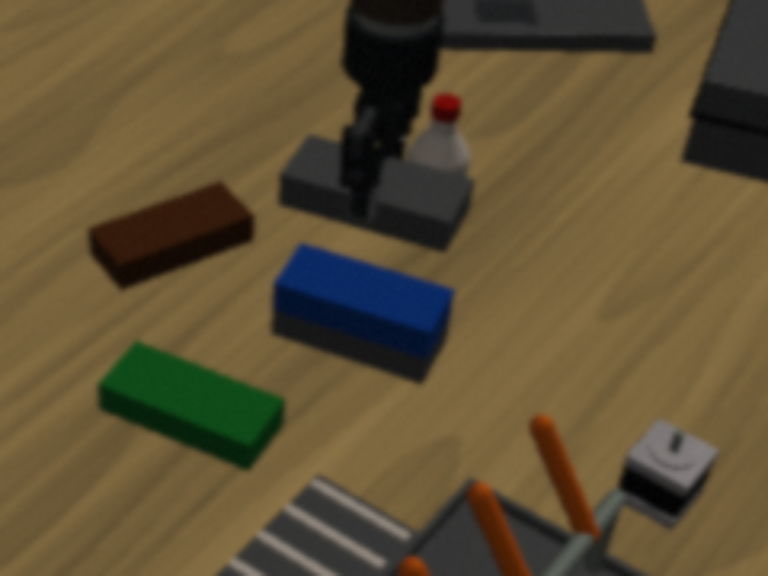

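Emit:
jog_arm(commands=[{"rot": [0, 0, 0], "translation": [-11, 28, 5], "hand": 0}, {"rot": [0, 0, 0], "translation": [-22, 56, 11], "hand": 0}, {"rot": [0, 0, 0], "translation": [-32, 83, 16], "hand": 0}, {"rot": [0, 0, 0], "translation": [-43, 111, 21], "hand": 0}, {"rot": [0, 0, 0], "translation": [-54, 139, 26], "hand": 0}, {"rot": [0, 0, 0], "translation": [-65, 167, 32], "hand": 0}, {"rot": [0, 0, 0], "translation": [-65, 167, 60], "hand": 0}, {"rot": [0, 0, 0], "translation": [-65, 167, 90], "hand": 0}, {"rot": [0, 0, 0], "translation": [-65, 167, 120], "hand": 0}, {"rot": [0, 0, 0], "translation": [-65, 167, 130], "hand": 0}])

```text
time: 8.35
ee_pos: [0.5588, 0.2889, 0.1981]
orientation: [0.613, 0.79, -0.004, -0.002]
wrist_force: [-1.2, 0.1, -2.3]
finger_gap: 0.0626
```

```bash
python3 - <<'E'
from h import *
show("top","t3.png",(160,130,320,290),4)
rows([.56,.29,.181],tool(.251+np.pi/2),3)
E
```

```text
t 8.4 gap 0.0629 F [-1.  -0.2 -3.7] q [0.48 0.65 0.08 1.01 0.   0.23] |t| 17.097339457825516 |r| 0.008182297465583434
[np.float64(-0.003), np.float64(0.001), np.float64(0.0)] [np.float64(0.2), np.float64(0.5), np.float64(5.7)]
[np.float64(-0.005), np.float64(0.001), np.float64(0.0)] [np.float64(0.5), np.float64(1.0), np.float64(11.3)]
[np.float64(-0.008), np.float64(0.002), np.float64(0.0)] [np.float64(0.7), np.float64(1.5), np.float64(17.0)]
```

View pics/t3.png

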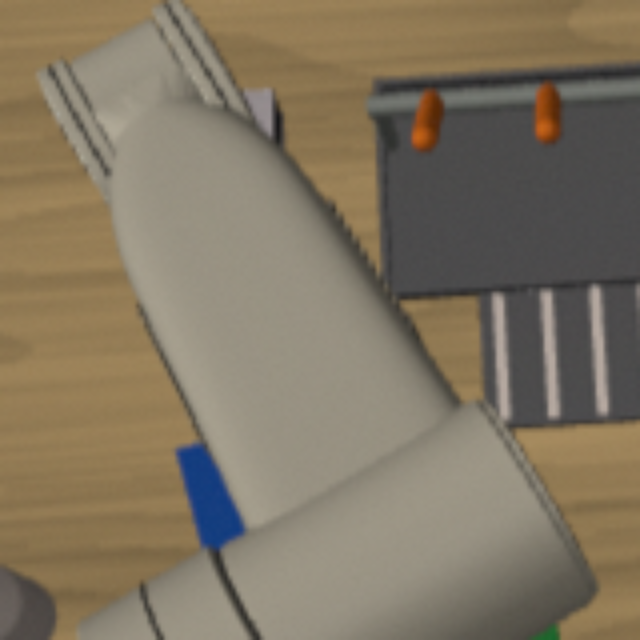

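Emit:
jog_arm(commands=[{"rot": [0, 0, 0], "translation": [0, 0, 6], "hand": 0}, {"rot": [0, 0, 0], "translation": [0, 0, 12], "hand": 0}, {"rot": [0, 0, 0], "translation": [0, 0, 16], "hand": 0}, {"rot": [0, 0, 0], "translation": [0, 0, 16], "hand": 0}, {"rot": [0, 0, 0], "translation": [0, 0, 16], "hand": -0.4}, {"rot": [0, 0, 0], "translation": [0, 0, 16], "hand": -0.8}, {"rot": [0, 0, 0], "translation": [0, 0, 16], "hand": -1}, {"rot": [0, 0, 0], "translation": [0, 0, 16], "hand": -1}, {"rot": [0, 0, 0], "translation": [0, 0, 10], "hand": -1}, {"rot": [0, 0, 0], "translation": [0, 0, -20], "hand": -1}])

```text
time: 9.4
ee_pos: [0.5589, 0.289, 0.2196]
orientation: [0.613, 0.79, -0.004, -0.002]
wrist_force: [-0.7, -0.3, 1.1]
finger_gap: 0.0856
```

```bash
python3 - <<'E'
from h import *
rows([.51,.30,.32],tool(.251+np.pi/2),10)
rows([.383,.3105,.32],tool(.251+np.pi/2),10)
E
```

```text
t 9.4 gap 0.0856 F [-0.7 -0.3  1.1] q [ 0.48  0.62  0.1   1.05 -0.    0.23] |t| 112.15828313261039 |r| 0.00804666063044441
[np.float64(-0.001), np.float64(0.0), np.float64(0.0)] [2, -5, -10]
[np.float64(-0.002), np.float64(0.0), np.float64(0.0)] [5, -9, -20]
[np.float64(-0.002), np.float64(0.001), np.float64(0.0)] [7, -14, -30]
[np.float64(-0.003), np.float64(0.001), np.float64(0.0)] [9, -18, -40]
[np.float64(-0.004), np.float64(0.001), np.float64(0.0)] [11, -23, -50]
[np.float64(-0.005), np.float64(0.001), np.float64(0.0)] [14, -27, -60]
[np.float64(-0.005), np.float64(0.001), np.float64(0.0)] [16, -32, -70]
[np.float64(-0.006), np.float64(0.001), np.float64(0.0)] [18, -36, -80]
[np.float64(-0.007), np.float64(0.002), np.float64(0.0)] [20, -41, -90]
[np.float64(-0.008), np.float64(0.002), np.float64(0.0)] [23, -45, -100]
t 9.4 gap 0.0856 F [-0.7 -0.3  1.1] q [ 0.48  0.62  0.1   1.05 -0.    0.23] |t| 203.61035827473404 |r| 0.00804666063044441
[np.float64(-0.001), np.float64(0.0), np.float64(0.0)] [6, -17, -10]
[np.float64(-0.002), np.float64(0.0), np.float64(0.0)] [13, -33, -20]
[np.float64(-0.002), np.float64(0.001), np.float64(0.0)] [19, -50, -30]
[np.float64(-0.003), np.float64(0.001), np.float64(0.0)] [26, -66, -40]
[np.float64(-0.004), np.float64(0.001), np.float64(0.0)] [32, -83, -50]
[np.float64(-0.005), np.float64(0.001), np.float64(0.0)] [39, -99, -60]
[np.float64(-0.005), np.float64(0.001), np.float64(0.0)] [45, -116, -69]
[np.float64(-0.006), np.float64(0.001), np.float64(0.0)] [51, -133, -79]
[np.float64(-0.007), np.float64(0.002), np.float64(0.0)] [58, -149, -89]
[np.float64(-0.008), np.float64(0.002), np.float64(0.0)] [64, -166, -99]
```

Emit:
jog_arm(commands=[{"rot": [0, 0, 0], "translation": [0, 0, -35], "hand": -1}, {"rot": [0, 0, 0], "translation": [0, 0, -70], "hand": -1}, {"rot": [0, 0, 0], "translation": [5, -20, -100], "hand": -1}, {"rot": [0, 0, 0], "translation": [17, -50, -100], "hand": -1}, {"rot": [0, 0, 0], "translation": [32, -85, -100], "hand": -1}, {"rot": [0, 0, 0], "translation": [46, -120, -100], "hand": -1}, {"rot": [0, 0, 0], "translation": [57, -148, -100], "hand": -1}, {"rot": [0, 0, 0], "translation": [64, -166, -100], "hand": -1}, {"rot": [0, 0, 0], "translation": [64, -166, -100], "hand": -1}, {"rot": [0, 0, 0], "translation": [64, -166, -100], "hand": -1}])

```text
time: 10.4
ee_pos: [0.3839, 0.3109, 0.3235]
orientation: [0.613, 0.79, 0.001, 0.0]
wrist_force: [1.1, -0.2, 0.5]
finger_gap: 0.0854
```

```bash
python3 - <<'E'
from h import *
show("wrist","w4.png")
print([(np.round(d["position"],4).tolist(),round(d["conf"],2)) for d in arm.tip_of("wrist","tray_blue")])
arm.grab_frame("scene")
for t in("tray_top","tray_blue"):print([(np.round(d["position"],4).tolist(),round(d["conf"],2)) for d in arm.tip_of("scene",t)])
rows([.383,.3105,.215],tool(.251+np.pi/2),3)
E
```

```text
[([0.3796, 0.3077, 0.0298], 0.77)]
[([0.162, 0.3036, -0.0055], 0.85), ([0.5593, 0.2925, -0.0028], 0.73), ([0.3259, 0.1341, 0.0036], 0.72), ([0.3437, 0.4892, 0.002], 0.65)]
[([0.3788, 0.3077, 0.034], 0.84), ([0.6266, -0.0087, 0.1687], 0.5), ([0.4934, -0.2829, 0.0644], 0.35)]
t 10.65 gap 0.0855 F [0.8 0.8 0. ] q [ 0.68  0.28 -0.16  1.13 -0.    0.43] |t| 107.64221254914789 |r| 0.0009949257116068887
[np.float64(0.0), np.float64(0.0), np.float64(-0.0)] [np.float64(0.1), np.float64(-0.5), np.float64(35.9)]
[np.float64(0.0), np.float64(0.0), np.float64(-0.001)] [np.float64(0.3), np.float64(-1.1), np.float64(71.8)]
[np.float64(0.0), np.float64(0.0), np.float64(-0.001)] [np.float64(0.4), np.float64(-1.6), np.float64(107.6)]
```

View pics/w4.png

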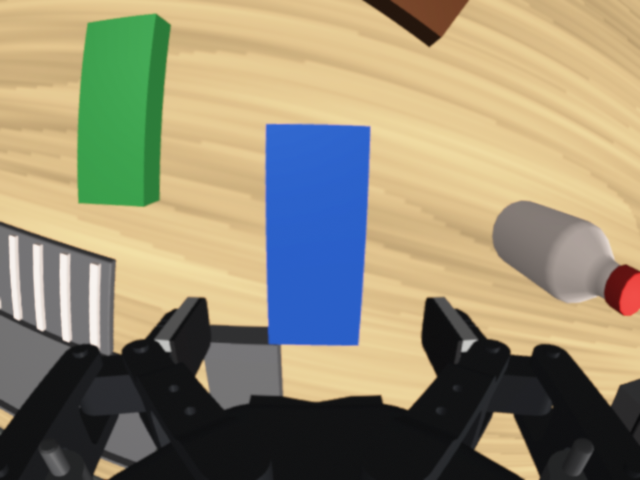

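Emit:
jog_arm(commands=[{"rot": [0, 0, 0], "translation": [0, -1, 37], "hand": -1}, {"rot": [0, 0, 0], "translation": [0, -2, 74], "hand": -1}, {"rot": [0, 0, 0], "translation": [0, -2, 100], "hand": -1}, {"rot": [0, 0, 0], "translation": [0, -2, 111], "hand": -1}, {"rot": [0, 0, 0], "translation": [0, -2, 111], "hand": -1}, {"rot": [0, 0, 0], "translation": [0, -2, 111], "hand": 0}, {"rot": [0, 0, 0], "translation": [0, -2, 111], "hand": 0}, {"rot": [0, 0, 0], "translation": [0, -2, 111], "hand": 0}, {"rot": [0, 0, 0], "translation": [0, -2, 111], "hand": 0}, {"rot": [0, 0, 0], "translation": [0, -2, 111], "hand": 0}])

```text
time: 11.65
ee_pos: [0.3827, 0.3108, 0.2136]
orientation: [0.613, 0.79, 0.002, 0.001]
wrist_force: [-0.4, -0.4, 6.2]
finger_gap: 0.0627
```

Emit:
jog_arm(commands=[{"rot": [0, 0, 0], "translation": [0, 0, -5], "hand": 0}, {"rot": [0, 0, 0], "translation": [0, 0, -15], "hand": 0}, {"rot": [0, 0, 0], "translation": [0, 0, -30], "hand": 0}, {"rot": [0, 0, 0], "translation": [0, 0, -50], "hand": 0}, {"rot": [0, 0, 0], "translation": [0, 0, -75], "hand": 0}, {"rot": [0, 0, 0], "translation": [0, 0, -95], "hand": 0}, {"rot": [0, 0, 0], "translation": [0, 0, -110], "hand": 0}, {"rot": [0, 0, 0], "translation": [0, 0, -110], "hand": 0}, {"rot": [0, 0, 0], "translation": [0, 0, -110], "hand": 0}, {"rot": [0, 0, 0], "translation": [0, 0, -110], "hand": 0}])

```text
time: 12.65
ee_pos: [0.3813, 0.3098, 0.3207]
orientation: [0.613, 0.79, -0.001, -0.0]
wrist_force: [-0.1, -0.2, -2.4]
finger_gap: 0.0625
```

```bash
python3 - <<'E'
from h import *
show("scene","s5.png",(240,100,480,280),3.2)
rows([.45,.2,.32],tool(.9),9)
E
```

```text
t 12.7 gap 0.0627 F [-0.2 -0.6 -2.2] q [ 0.68  0.28 -0.17  1.12  0.    0.43] |t| 129.49345637664211 |r| 0.922041344630914
[np.float64(-0.0), np.float64(0.0), np.float64(0.102)] [-14, 4, 0]
[np.float64(-0.0), np.float64(0.0), np.float64(0.205)] [-27, 9, 0]
[np.float64(-0.001), np.float64(0.001), np.float64(0.307)] [-41, 13, 0]
[np.float64(-0.001), np.float64(0.001), np.float64(0.41)] [-55, 17, 0]
[np.float64(-0.001), np.float64(0.001), np.float64(0.512)] [-69, 22, 0]
[np.float64(-0.001), np.float64(0.001), np.float64(0.615)] [-82, 26, 0]
[np.float64(-0.001), np.float64(0.002), np.float64(0.717)] [-96, 30, 0]
[np.float64(-0.002), np.float64(0.002), np.float64(0.82)] [-110, 35, 1]
[np.float64(-0.002), np.float64(0.002), np.float64(0.922)] [-123, 39, 1]
```

View pics/s5.png

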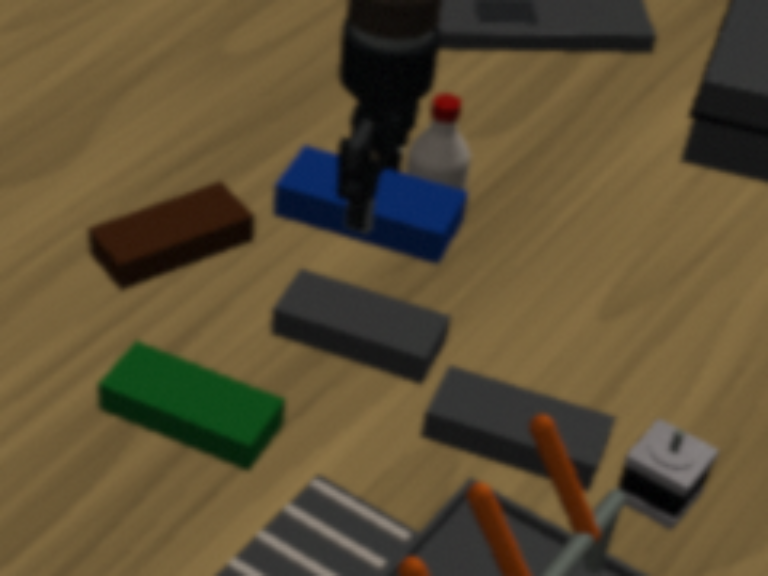

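Emit:
jog_arm(commands=[{"rot": [0, 0, 0.1], "translation": [-14, 4, 0], "hand": 0}, {"rot": [0, 0, 0.2], "translation": [-27, 9, 0], "hand": 0}, {"rot": [0, 0, 0.31], "translation": [-41, 13, 0], "hand": 0}, {"rot": [0, 0, 0.41], "translation": [-55, 17, 0], "hand": 0}, {"rot": [0, 0, 0.51], "translation": [-69, 22, 0], "hand": 0}, {"rot": [0, 0, 0.615], "translation": [-82, 26, 0], "hand": 0}, {"rot": [0, 0, 0.72], "translation": [-96, 30, 0], "hand": 0}, {"rot": [0, 0, 0.82], "translation": [-110, 35, 1], "hand": 0}, {"rot": [0, 0, 0.92], "translation": [-123, 39, 1], "hand": 0}, {"rot": [0, 0, 0.92], "translation": [-123, 39, 1], "hand": 0}])

```text
time: 13.7
ee_pos: [0.4505, 0.1995, 0.3196]
orientation: [0.9, 0.435, -0.001, 0.0]
wrist_force: [-0.4, 0.1, -1.6]
finger_gap: 0.0627
```

```bash
python3 - <<'E'
from h import *
rows([.508,.038,.32],tool(0.0),9)
E
```

```text
t 13.7 gap 0.0627 F [-0.4  0.1 -1.6] q [ 0.42  0.28 -0.17  1.12 -0.    1.09] |t| 171.48327888010044 |r| 0.8998536636417395
[np.float64(0.0), np.float64(0.0), np.float64(0.1)] [-10, 16, 0]
[np.float64(0.0), np.float64(0.0), np.float64(0.2)] [-20, 32, 0]
[np.float64(0.0), np.float64(0.001), np.float64(0.3)] [-30, 48, 0]
[np.float64(0.0), np.float64(0.001), np.float64(0.4)] [-40, 65, 0]
[np.float64(0.0), np.float64(0.001), np.float64(0.5)] [-50, 81, 0]
[np.float64(0.0), np.float64(0.001), np.float64(0.6)] [-61, 97, 0]
[np.float64(0.0), np.float64(0.002), np.float64(0.7)] [-71, 113, 0]
[np.float64(0.0), np.float64(0.002), np.float64(0.8)] [-81, 129, 0]
[np.float64(0.0), np.float64(0.002), np.float64(0.9)] [-91, 145, 0]
```

Emit:
jog_arm(commands=[{"rot": [0, 0, 0.1], "translation": [-10, 16, 0], "hand": 0}, {"rot": [0, 0, 0.2], "translation": [-20, 32, 0], "hand": 0}, {"rot": [0, 0, 0.3], "translation": [-30, 48, 0], "hand": 0}, {"rot": [0, 0, 0.4], "translation": [-40, 65, 0], "hand": 0}, {"rot": [0, 0, 0.5], "translation": [-50, 81, 0], "hand": 0}, {"rot": [0, 0, 0.6], "translation": [-61, 97, 0], "hand": 0}, {"rot": [0, 0, 0.7], "translation": [-71, 113, 0], "hand": 0}, {"rot": [0, 0, 0.8], "translation": [-81, 129, 0], "hand": 0}, {"rot": [0, 0, 0.9], "translation": [-91, 145, 0], "hand": 0}, {"rot": [0, 0, 0.9], "translation": [-91, 145, 0], "hand": 0}])

```text
time: 14.7
ee_pos: [0.5078, 0.0384, 0.32]
orientation: [1.0, 0.001, -0.0, 0.0]
wrist_force: [-0.5, -0.4, -0.4]
finger_gap: 0.0625
```

```bash
python3 - <<'E'
from h import *
show("wrist","w6.png")
for t in("tray_blue","shelf"): print([(np.round(d["position"],4).tolist(),round(d["conf"],2)) for d in arm.tip_of("wrist",t)])
rows([.508,.038,.201],tool(0.0),9)
E
```

```text
[([0.508, 0.0419, 0.1341], 0.92)]
[([0.624, 0.0768, 0.1675], 0.22)]
t 14.85 gap 0.0628 F [ 0.3  0.8 -2.8] q [ 0.08  0.31 -0.13  1.13  0.    1.64] |t| 119.22173159867596 |r| 0.004846490832560354
[np.float64(-0.0), np.float64(0.0), np.float64(0.001)] [0, 0, 13]
[np.float64(-0.0), np.float64(0.0), np.float64(0.001)] [0, 0, 26]
[np.float64(-0.0), np.float64(0.0), np.float64(0.002)] [0, 1, 40]
[np.float64(-0.0), np.float64(0.001), np.float64(0.002)] [0, 1, 53]
[np.float64(-0.0), np.float64(0.001), np.float64(0.003)] [1, 1, 66]
[np.float64(-0.0), np.float64(0.001), np.float64(0.003)] [1, 1, 79]
[np.float64(-0.0), np.float64(0.001), np.float64(0.004)] [1, 2, 93]
[np.float64(-0.001), np.float64(0.001), np.float64(0.004)] [1, 2, 106]
[np.float64(-0.001), np.float64(0.001), np.float64(0.005)] [1, 2, 119]
```

View pics/w6.png

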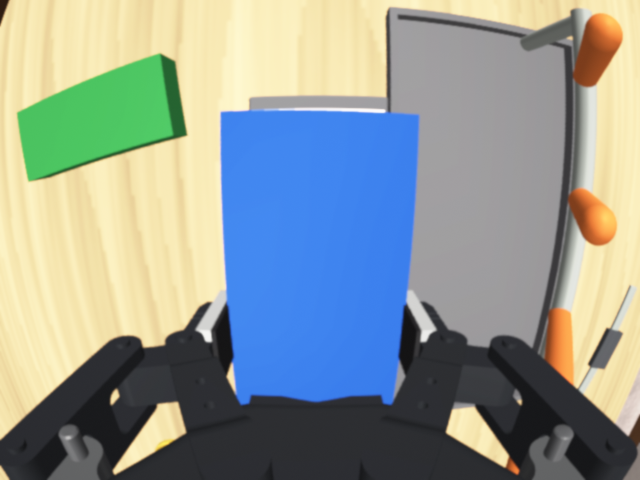

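Emit:
jog_arm(commands=[{"rot": [0, 0, 0], "translation": [0, 0, 20], "hand": 0}, {"rot": [0, 0, 0], "translation": [0, 0, 40], "hand": 0}, {"rot": [0, 0, 0], "translation": [0, 0, 60], "hand": 0}, {"rot": [0, 0, 0], "translation": [0, 0, 80], "hand": 0}, {"rot": [0, 0, 0], "translation": [0, 1, 95], "hand": 0}, {"rot": [0, 0, 0], "translation": [0, 1, 105], "hand": 0}, {"rot": [0, 0, 0], "translation": [0, 1, 112], "hand": 0}, {"rot": [0, 0, 0], "translation": [0, 1, 116], "hand": 0}, {"rot": [0, 0, 0], "translation": [0, 1, 116], "hand": 0}, {"rot": [0, 0, 0], "translation": [0, 1, 116], "hand": 0}])

```text
time: 15.85
ee_pos: [0.5078, 0.0385, 0.2053]
orientation: [1.0, 0.001, 0.001, -0.0]
wrist_force: [0.9, -0.4, -2.0]
finger_gap: 0.0626
```

```bash
python3 - <<'E'
from h import *
show("scene","s7.png",(240,200,480,380),3.2)
rows([.508,.038,.200],tool(0.0),2)
E
```

```text
t 15.9 gap 0.0626 F [ 1.  -0.2 -1.9] q [ 0.08  0.44 -0.28  0.85  0.    1.64] |t| 5.392868514359314 |r| 0.0024713662778179583
[np.float64(-0.0), np.float64(-0.001), np.float64(0.001)] [np.float64(0.1), np.float64(0.2), np.float64(2.7)]
[np.float64(-0.0), np.float64(-0.001), np.float64(0.002)] [np.float64(0.1), np.float64(0.4), np.float64(5.4)]
```

View pics/s7.png

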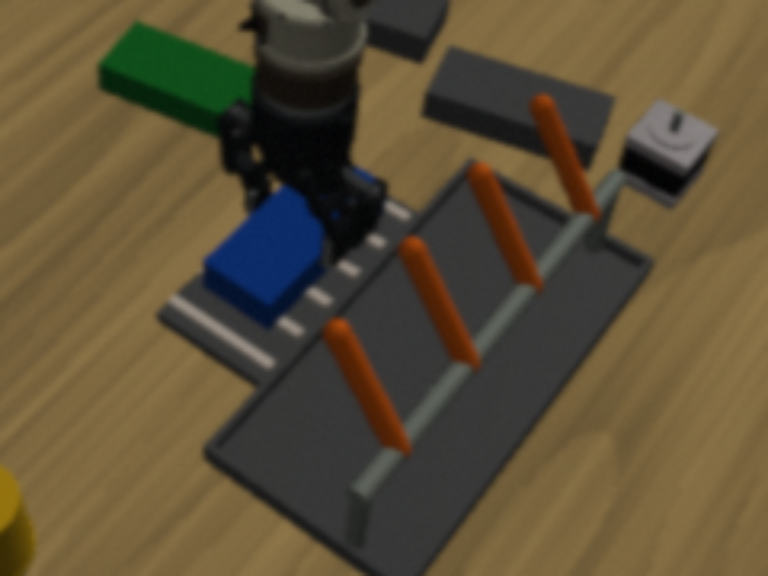

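Emit:
jog_arm(commands=[{"rot": [0, 0, 0], "translation": [0, 0, 2], "hand": 0}, {"rot": [0, 0, 0], "translation": [0, 0, 4], "hand": 0}, {"rot": [0, 0, 0], "translation": [0, 0, 5], "hand": 0}, {"rot": [0, 0, 0], "translation": [0, 0, 5], "hand": 0}, {"rot": [0, 0, 0], "translation": [0, 0, 5], "hand": -0.4}, {"rot": [0, 0, 0], "translation": [0, 0, 5], "hand": -0.7}, {"rot": [0, 0, 0], "translation": [0, 0, 5], "hand": -1}, {"rot": [0, 0, 0], "translation": [0, 0, 5], "hand": -1}, {"rot": [0, 0, 0], "translation": [0, 0, -5], "hand": -1}, {"rot": [0, 0, 0], "translation": [0, 0, -30], "hand": -1}])

```text
time: 16.9
ee_pos: [0.5064, 0.0383, 0.2337]
orientation: [1.0, 0.001, -0.002, 0.0]
wrist_force: [0.8, -0.3, 1.3]
finger_gap: 0.0855
```

Emit:
jog_arm(commands=[{"rot": [0, 0, 0], "translation": [0, 0, -30], "hand": -1}, {"rot": [0, 0, 0], "translation": [0, 0, -60], "hand": -1}, {"rot": [0, 0, 0], "translation": [0, 0, -90], "hand": -1}, {"rot": [0, 0, 0], "translation": [0, 0, -90], "hand": -1}, {"rot": [0, 0, 0], "translation": [0, 0, -90], "hand": -1}, {"rot": [0, 0, 0], "translation": [0, 0, -90], "hand": -1}, {"rot": [0, 0, 0], "translation": [0, 0, -90], "hand": -1}, {"rot": [0, 0, 0], "translation": [0, 0, -90], "hand": -1}, {"rot": [0, 0, 0], "translation": [0, 0, -90], "hand": -1}, {"rot": [0, 0, 0], "translation": [0, 0, -90], "hand": -1}])

```text
time: 17.9
ee_pos: [0.5074, 0.0384, 0.3242]
orientation: [1.0, 0.001, -0.0, 0.0]
wrist_force: [-0.6, 1.0, -0.4]
finger_gap: 0.0852
```

```bash
python3 - <<'E'
from h import *
show("wrist","w8.png")
for t in("tray_blue","shelf"): print([(np.round(d["position"],4).tolist(),round(d["conf"],2)) for d in arm.tip_of("wrist",t)])
arm.grab_frame("scene")
for t in("tray_blue","tray_top","tray_bottom"): print([(np.round(d["position"],4).tolist(),round(d["conf"],2)) for d in arm.tip_of("scene",t)])
rows([.50,.20,.32],tool(.9),9)
E
```

```text
[([0.5075, 0.0378, 0.0182], 0.64)]
[]
[([0.5046, 0.0406, 0.0184], 0.74)]
[([0.5606, 0.2932, -0.0038], 0.84), ([0.323, 0.1327, 0.0034], 0.63), ([0.1596, 0.3021, -0.0025], 0.63)]
[([0.3787, 0.3062, -0.0017], 0.88), ([0.5058, 0.0399, 0.0205], 0.29)]
t 18.25 gap 0.0852 F [ 0.1 -0.2 -0.1] q [ 0.08  0.31 -0.12  1.14  0.    1.64] |t| 161.83594436702307 |r| 0.8979447711758517
[np.float64(0.0), np.float64(-0.0), np.float64(-0.1)] [-1, -18, 1]
[np.float64(0.0), np.float64(-0.0), np.float64(-0.2)] [-2, -36, 1]
[np.float64(0.0), np.float64(-0.0), np.float64(-0.299)] [-2, -54, 2]
[np.float64(0.0), np.float64(-0.0), np.float64(-0.399)] [-3, -72, 2]
[np.float64(0.0), np.float64(-0.0), np.float64(-0.499)] [-4, -90, 3]
[np.float64(0.0), np.float64(-0.0), np.float64(-0.599)] [-5, -108, 3]
[np.float64(0.0), np.float64(-0.0), np.float64(-0.698)] [-6, -126, 4]
[np.float64(0.0), np.float64(-0.0), np.float64(-0.798)] [-6, -144, 4]
[np.float64(0.0), np.float64(-0.0), np.float64(-0.898)] [-7, -162, 5]
```

View pics/w8.png

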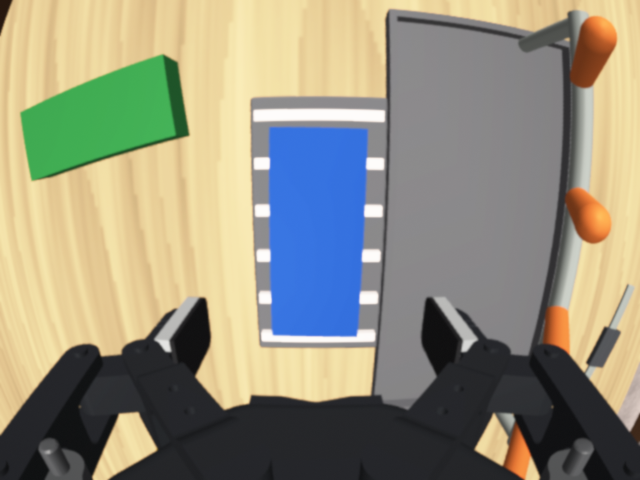

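Emit:
jog_arm(commands=[{"rot": [0, 0, -0.1], "translation": [-1, -18, 0], "hand": -1}, {"rot": [0, 0, -0.2], "translation": [-2, -36, 0], "hand": -1}, {"rot": [0, 0, -0.3], "translation": [-2, -54, 0], "hand": -1}, {"rot": [0, 0, -0.4], "translation": [-3, -72, 0], "hand": -1}, {"rot": [0, 0, -0.5], "translation": [-4, -90, 0], "hand": -1}, {"rot": [0, 0, -0.6], "translation": [-5, -108, 0], "hand": -1}, {"rot": [0, 0, -0.7], "translation": [-6, -126, 0], "hand": -1}, {"rot": [0, 0, -0.8], "translation": [-6, -144, 0], "hand": -1}, {"rot": [0, 0, -0.9], "translation": [-7, -162, 0], "hand": -1}, {"rot": [0, 0, -0.9], "translation": [-7, -162, 0], "hand": -1}])

```text
time: 19.25
ee_pos: [0.5001, 0.2021, 0.3247]
orientation: [0.899, 0.437, 0.0, -0.0]
wrist_force: [-0.2, 0.1, -0.2]
finger_gap: 0.0853
```

```bash
python3 - <<'E'
from h import *
rows([.559,.290,.30],tool(.251+np.pi/2),7)
E
```

```text
t 19.25 gap 0.0853 F [-0.2  0.1 -0.2] q [ 0.38  0.36 -0.04  1.17  0.    1.05] |t| 108.66526711425817 |r| 0.9165860023779796
[np.float64(0.0), np.float64(-0.0), np.float64(-0.131)] [15, -1, 4]
[np.float64(0.0), np.float64(-0.0), np.float64(-0.262)] [30, -2, 7]
[np.float64(0.0), np.float64(-0.0), np.float64(-0.393)] [45, -3, 11]
[np.float64(0.0), np.float64(-0.0), np.float64(-0.524)] [60, -5, 14]
[np.float64(0.0), np.float64(-0.001), np.float64(-0.655)] [75, -6, 18]
[np.float64(0.0), np.float64(-0.001), np.float64(-0.786)] [90, -7, 21]
[np.float64(0.0), np.float64(-0.001), np.float64(-0.917)] [106, -8, 25]
```

Emit:
jog_arm(commands=[{"rot": [0, 0, -0.13], "translation": [15, -1, 4], "hand": -1}, {"rot": [0, 0, -0.26], "translation": [30, -2, 7], "hand": -1}, {"rot": [0, 0, -0.39], "translation": [45, -3, 11], "hand": -1}, {"rot": [0, 0, -0.52], "translation": [60, -5, 14], "hand": -1}, {"rot": [0, 0, -0.655], "translation": [75, -6, 18], "hand": -1}, {"rot": [0, 0, -0.786], "translation": [90, -7, 21], "hand": -1}, {"rot": [0, 0, -0.917], "translation": [106, -8, 25], "hand": -1}, {"rot": [0, 0, -0.917], "translation": [106, -8, 25], "hand": -1}, {"rot": [0, 0, -0.917], "translation": [106, -8, 25], "hand": -1}, {"rot": [0, 0, -0.917], "translation": [106, -8, 25], "hand": -1}])

```text
time: 20.25
ee_pos: [0.5594, 0.2876, 0.2999]
orientation: [0.615, 0.788, -0.0, 0.0]
wrist_force: [-0.6, 0.4, 0.1]
finger_gap: 0.0851
```

```bash
python3 - <<'E'
from h import *
show("wrist","w9.png")
for t in("tray_top",): print([(np.round(d["position"],4).tolist(),round(d["conf"],2)) for d in arm.tip_of("wrist",t)])
rows([.559,.290,.1805],tool(.251+np.pi/2),7)
E
```

```text
[([0.562, 0.2929, 0.0046], 0.55)]
t 20.35 gap 0.0855 F [ 0.1  0.2 -0.3] q [ 0.48  0.55  0.2   1.22 -0.    0.23] |t| 119.6280633081015 |r| 0.004812390801127888
[np.float64(0.0), np.float64(0.0), np.float64(-0.001)] [0, 0, 17]
[np.float64(0.0), np.float64(0.0), np.float64(-0.001)] [1, 0, 34]
[np.float64(0.0), np.float64(0.0), np.float64(-0.002)] [1, 0, 51]
[np.float64(0.0), np.float64(0.0), np.float64(-0.003)] [1, 0, 68]
[np.float64(0.0), np.float64(0.0), np.float64(-0.003)] [2, 0, 85]
[np.float64(0.0), np.float64(0.0), np.float64(-0.004)] [2, 0, 103]
[np.float64(0.0), np.float64(0.0), np.float64(-0.005)] [2, 0, 120]
```

View pics/w9.png

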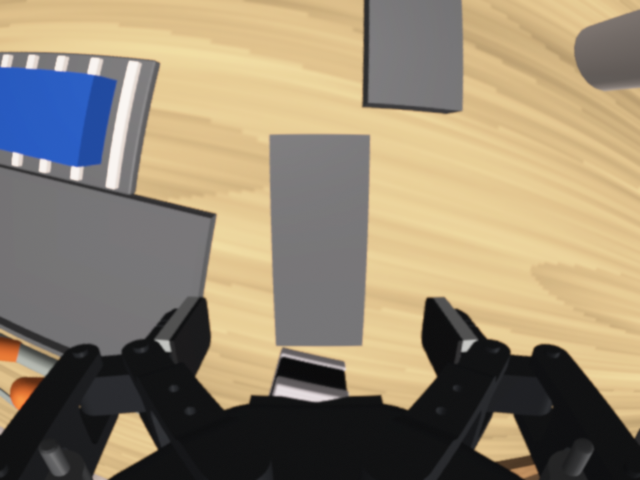

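Emit:
jog_arm(commands=[{"rot": [0, 0, -0.005], "translation": [1, 0, 35], "hand": -1}, {"rot": [0, 0, -0.005], "translation": [2, 0, 70], "hand": -1}, {"rot": [0, 0, -0.005], "translation": [2, 0, 100], "hand": -1}, {"rot": [0, 0, -0.005], "translation": [2, 0, 118], "hand": -1}, {"rot": [0, 0, -0.005], "translation": [2, 0, 118], "hand": -1}, {"rot": [0, 0, -0.005], "translation": [2, 0, 118], "hand": 0}, {"rot": [0, 0, -0.005], "translation": [2, 0, 118], "hand": 0}, {"rot": [0, 0, -0.005], "translation": [2, 0, 118], "hand": 0}, {"rot": [0, 0, -0.005], "translation": [2, 0, 118], "hand": 0}, {"rot": [0, 0, -0.005], "translation": [2, 0, 118], "hand": 0}])

```text
time: 21.35
ee_pos: [0.5599, 0.2908, 0.1839]
orientation: [0.612, 0.791, 0.002, 0.001]
wrist_force: [-0.2, -0.3, 6.7]
finger_gap: 0.0627
```

Emit:
jog_arm(commands=[{"rot": [0, 0, 0], "translation": [0, 0, -5], "hand": 0}, {"rot": [0, 0, 0], "translation": [0, 0, -15], "hand": 0}, {"rot": [0, 0, 0], "translation": [0, 0, -30], "hand": 0}, {"rot": [0, 0, 0], "translation": [0, 0, -50], "hand": 0}, {"rot": [0, 0, 0], "translation": [0, 0, -75], "hand": 0}, {"rot": [0, 0, 0], "translation": [0, 0, -95], "hand": 0}, {"rot": [0, 0, 0], "translation": [0, 0, -110], "hand": 0}, {"rot": [0, 0, 0], "translation": [0, 0, -120], "hand": 0}, {"rot": [0, 0, 0], "translation": [0, 0, -120], "hand": 0}, {"rot": [0, 0, 0], "translation": [0, 0, -120], "hand": 0}])

```text
time: 22.35
ee_pos: [0.5589, 0.2903, 0.3013]
orientation: [0.612, 0.791, -0.0, -0.0]
wrist_force: [0.3, -0.5, -1.7]
finger_gap: 0.0627
```

```bash
python3 - <<'E'
from h import *
show("scene","s10.png",(240,100,480,280),3.2)
show("top","t10.png",(160,180,320,300),4)
arm.grab_frame("top")
d=arm.tip_of("top","tray_bottom");print([(np.round(e["position"],4).tolist(),round(e["conf"],2)) for e in d])
rows([.383,.311,.30],tool(.251+np.pi/2),7)
E
```

```text
[([0.3792, 0.3153, -0.0012], 0.69)]
t 22.55 gap 0.0625 F [ 0.6  0.2 -1.1] q [0.48 0.56 0.2  1.22 0.   0.23] |t| 177.0294803768474 |r| 0.003247740605928889
[np.float64(-0.0), np.float64(0.0), np.float64(0.0)] [9, -24, 0]
[np.float64(-0.001), np.float64(0.0), np.float64(0.001)] [18, -47, 0]
[np.float64(-0.001), np.float64(0.0), np.float64(0.001)] [27, -71, 0]
[np.float64(-0.001), np.float64(0.0), np.float64(0.001)] [37, -94, 0]
[np.float64(-0.002), np.float64(0.0), np.float64(0.002)] [46, -118, 1]
[np.float64(-0.002), np.float64(0.0), np.float64(0.002)] [55, -141, 1]
[np.float64(-0.002), np.float64(0.001), np.float64(0.002)] [64, -165, 1]
```

View pics/s10.png

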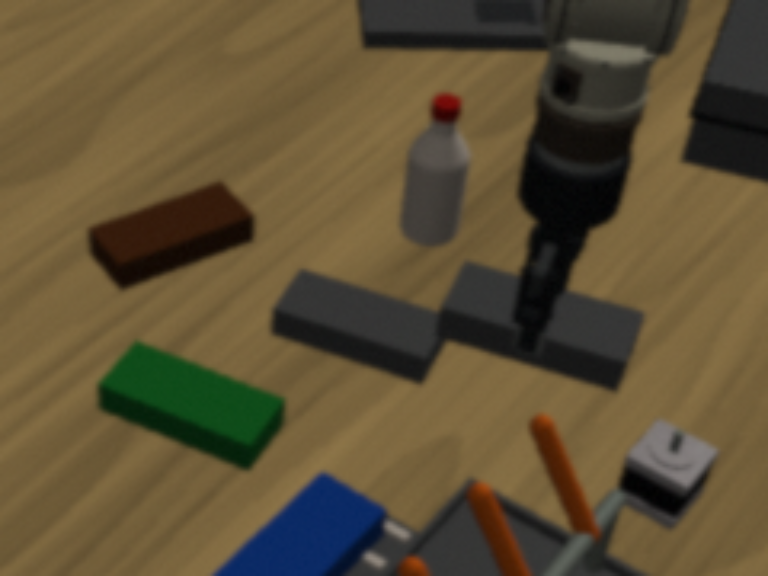

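View pics/t10.png

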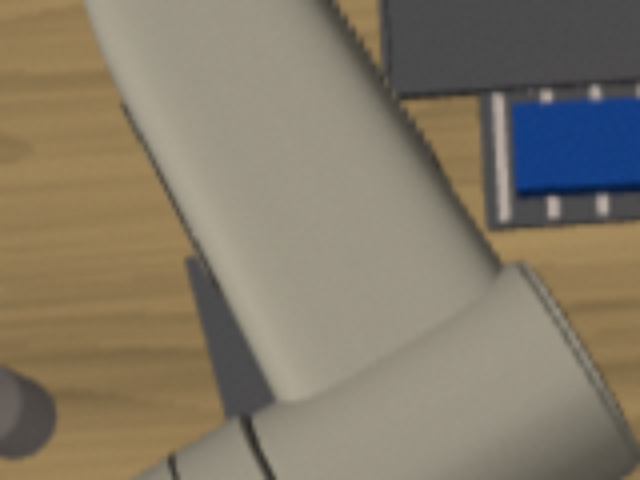

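```bash
python3 - <<'E'
from h import *
show("scene","s11.png",(310,170,400,230),8)
E
```

```text
(no output)
```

View pics/s11.png

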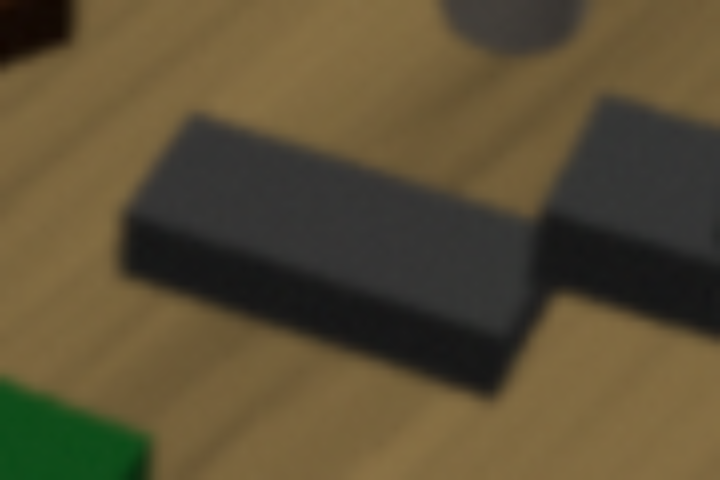

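```bash
python3 - <<'E'
from h import *
c=np.array([(193,113),(126,213),(497,337)])/8+[310,170]-[0.0,0]
w=plane("scene",c,.032);print(w)
b=plane("scene",np.array([(122,272),(492,397)])/8+[310,170],0);print(b)
cen=(w[0]+w[2])/2;print(cen)
d=w[2]-w[1];print(np.linalg.norm(d),np.arctan2(d[1],d[0]),np.linalg.norm(w[0]-w[1]))
n=np.array([-np.sin(.251),np.cos(.251),0]);ax=np.array([np.cos(.251),np.sin(.251),0])
for nm,p in(("bottom",cen),("bottom2",b.mean(0)+.032*n),("toptray0",[.3872,.3095,0]),("tcp top pick",[.3832,.3119,0]),("tcp blue",[.3827,.3108,0])): print(nm,np.dot(p,ax),np.dot(p,n))
E
```

```text
[[0.30418533 0.32359354 0.032     ]
 [0.31901814 0.26255222 0.032     ]
 [0.46049331 0.29345046 0.032     ]]
[[0.31677975 0.26490205 0.        ]
 [0.46054229 0.29661813 0.        ]]
[0.38233932 0.308522   0.032     ]
0.1448099664298254 0.21502406343776206 0.06281762546994926
bottom 0.4469869966446543 0.20389165157045935
bottom2 0.4462152997009202 0.2074295396915565
toptray0 0.45193827275592996 0.20363174511452448
tcp top pick 0.44865970921733483 0.20695003098578307
tcp blue 0.4479021669280725 0.2060086863730194
```

```bash
python3 - <<'E'
from h import *
rows([.380,.3103,.30],tool(.248+np.pi/2),6)
E
```

```text
t 22.6 gap 0.0627 F [ 1.   0.2 -1.1] q [0.48 0.56 0.2  1.22 0.   0.23] |t| 179.98026176136057 |r| 0.0055969524959500775
[np.float64(-0.0), np.float64(0.0), np.float64(0.001)] [11, -28, 0]
[np.float64(-0.001), np.float64(0.0), np.float64(0.002)] [21, -56, 0]
[np.float64(-0.001), np.float64(0.0), np.float64(0.003)] [32, -84, 0]
[np.float64(-0.001), np.float64(0.0), np.float64(0.003)] [43, -112, 1]
[np.float64(-0.002), np.float64(0.0), np.float64(0.004)] [53, -140, 1]
[np.float64(-0.002), np.float64(0.0), np.float64(0.005)] [64, -168, 1]
```

Emit:
jog_arm(commands=[{"rot": [0, 0, 0], "translation": [11, -28, 0], "hand": 0}, {"rot": [0, 0, 0], "translation": [21, -56, 0], "hand": 0}, {"rot": [0, 0, 0], "translation": [32, -84, 0], "hand": 0}, {"rot": [0, 0, 0], "translation": [43, -112, 0], "hand": 0}, {"rot": [0, 0, 0], "translation": [53, -140, 0], "hand": 0}, {"rot": [0, 0, 0], "translation": [64, -168, 0], "hand": 0}, {"rot": [0, 0, 0], "translation": [64, -168, 25], "hand": 0}, {"rot": [0, 0, 0], "translation": [64, -168, 50], "hand": 0}, {"rot": [0, 0, 0], "translation": [64, -168, 70], "hand": 0}, {"rot": [0, 0, 0], "translation": [64, -168, 75], "hand": 0}])

```text
time: 23.6
ee_pos: [0.3793, 0.3095, 0.2244]
orientation: [0.612, 0.791, -0.002, -0.001]
wrist_force: [-0.2, -0.9, -1.8]
finger_gap: 0.0629
```

```bash
python3 - <<'E'
from h import *
show("scene","s12.png",(310,150,400,230),7)
rows([.380,.3103,.216],tool(.248+np.pi/2),2)
E
```

```text
t 23.65 gap 0.0626 F [-0.4  1.  -2.5] q [ 0.68  0.38 -0.31  0.89  0.    0.43] |t| 8.777790923369533 |r| 0.0068360971395961855
[np.float64(-0.002), np.float64(0.001), np.float64(0.003)] [np.float64(0.2), np.float64(0.3), np.float64(4.4)]
[np.float64(-0.004), np.float64(0.002), np.float64(0.005)] [np.float64(0.5), np.float64(0.6), np.float64(8.7)]
```

View pics/s12.png

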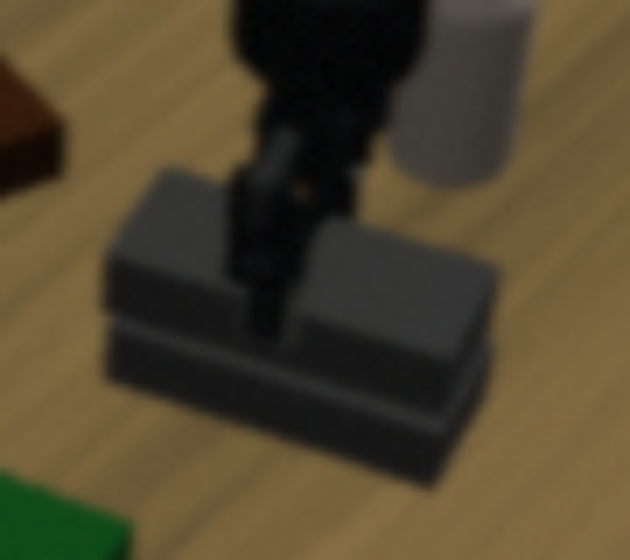

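Well aligned, with the bottom tray directly beneath; lower the last 8 mm and release.

Emit:
jog_arm(commands=[{"rot": [0, 0, 0.004], "translation": [0, 0, 3], "hand": 0}, {"rot": [0, 0, 0.004], "translation": [0, 0, 6], "hand": 0}, {"rot": [0, 0, 0.004], "translation": [0, 0, 8], "hand": 0}, {"rot": [0, 0, 0.004], "translation": [0, 0, 8], "hand": 0}, {"rot": [0, 0, 0.004], "translation": [0, 0, 8], "hand": -0.4}, {"rot": [0, 0, 0.004], "translation": [0, 0, 8], "hand": -0.7}, {"rot": [0, 0, 0.004], "translation": [0, 0, 8], "hand": -1}, {"rot": [0, 0, 0.004], "translation": [0, 0, 8], "hand": -1}, {"rot": [0, 0, 0.004], "translation": [0, 0, -5], "hand": -1}, {"rot": [0, 0, 0.004], "translation": [0, 0, -30], "hand": -1}])

```text
time: 24.65
ee_pos: [0.3797, 0.3097, 0.2555]
orientation: [0.614, 0.79, -0.002, -0.001]
wrist_force: [-0.2, 0.8, 0.6]
finger_gap: 0.0854
```

```bash
python3 - <<'E'
from h import *
rows([.40,.20,.38],tool(.9),9)
E
```

```text
t 24.65 gap 0.0854 F [-0.2  0.8  0.6] q [ 0.68  0.34 -0.27  0.96  0.    0.44] |t| 167.16873933646215 |r| 0.920023019496952
[np.float64(-0.0), np.float64(0.0), np.float64(0.102)] [-12, -1, -14]
[np.float64(-0.001), np.float64(0.001), np.float64(0.204)] [-25, -2, -28]
[np.float64(-0.001), np.float64(0.001), np.float64(0.307)] [-37, -3, -41]
[np.float64(-0.001), np.float64(0.002), np.float64(0.409)] [-50, -3, -55]
[np.float64(-0.002), np.float64(0.002), np.float64(0.511)] [-62, -4, -69]
[np.float64(-0.002), np.float64(0.002), np.float64(0.613)] [-74, -5, -83]
[np.float64(-0.002), np.float64(0.003), np.float64(0.716)] [-87, -6, -97]
[np.float64(-0.003), np.float64(0.003), np.float64(0.818)] [-99, -7, -110]
[np.float64(-0.003), np.float64(0.004), np.float64(0.92)] [-112, -8, -124]
```

Emit:
jog_arm(commands=[{"rot": [0, 0, 0], "translation": [0, 0, -45], "hand": -1}, {"rot": [0, 0, 0], "translation": [0, 0, -90], "hand": -1}, {"rot": [0, 0, 0.13], "translation": [-20, 0, -124], "hand": -1}, {"rot": [0, 0, 0.26], "translation": [-40, -2, -124], "hand": -1}, {"rot": [0, 0, 0.4], "translation": [-60, -4, -124], "hand": -1}, {"rot": [0, 0, 0.53], "translation": [-75, -6, -124], "hand": -1}, {"rot": [0, 0, 0.67], "translation": [-90, -8, -124], "hand": -1}, {"rot": [0, 0, 0.8], "translation": [-112, -8, -124], "hand": -1}, {"rot": [0, 0, 0.92], "translation": [-112, -8, -124], "hand": -1}, {"rot": [0, 0, 0.92], "translation": [-112, -8, -124], "hand": -1}])

```text
time: 25.65
ee_pos: [0.4004, 0.1992, 0.3809]
orientation: [0.901, 0.435, 0.0, -0.0]
wrist_force: [-0.0, -0.7, 0.6]
finger_gap: 0.0853
```

```bash
python3 - <<'E'
from h import *
show("scene","s13.png",(240,150,420,290),4)
for t in("tray_top","tray_bottom","tray_blue","cup0","motor","bottle","spool"): print(t,[(np.round(d["position"],4).tolist(),round(d["conf"],2)) for d in arm.tip_of("scene",t)])
rows([.40,-.13,.36],tool(-.31),9)
E
```

```text
tray_top [([0.3231, 0.1306, 0.003], 0.96), ([0.3814, 0.3124, 0.0311], 0.81)]
tray_bottom [([0.3815, 0.307, -0.0003], 0.68)]
tray_blue [([0.5079, 0.0371, 0.0186], 0.72)]
cup0 [([0.4866, -0.2811, 0.0007], 0.82), ([0.3761, -0.3747, 0.0018], 0.76), ([0.348, -0.2412, 0.0056], 0.62), ([0.3807, 0.3092, 0.0028], 0.21)]
motor [([0.6899, 0.31, 0.0028], 0.78)]
bottle [([0.3431, 0.4871, 0.0018], 0.89)]
spool [([0.3766, 0.3134, 0.0307], 0.59), ([0.6203, 0.1589, 0.1723], 0.41), ([0.5087, 0.0413, 0.0199], 0.2)]
t 26.05 gap 0.0853 F [-0.1  0.6 -1.1] q [ 0.46  0.15 -0.17  1.25 -0.    1.13] |t| 330.7196862951417 |r| 1.2111907470508478
[np.float64(0.0), np.float64(0.0), np.float64(0.135)] [-29, 23, 2]
[np.float64(0.0), np.float64(0.0), np.float64(0.269)] [-58, 45, 5]
[np.float64(0.0), np.float64(0.0), np.float64(0.404)] [-86, 68, 7]
[np.float64(0.0), np.float64(0.0), np.float64(0.538)] [-115, 91, 9]
[np.float64(0.0), np.float64(0.0), np.float64(0.673)] [-144, 114, 11]
[np.float64(0.0), np.float64(0.0), np.float64(0.807)] [-173, 136, 14]
[np.float64(0.0), np.float64(0.0), np.float64(0.942)] [-201, 159, 16]
[np.float64(0.0), np.float64(0.0), np.float64(1.077)] [-230, 182, 18]
[np.float64(0.0), np.float64(0.0), np.float64(1.211)] [-259, 205, 21]
```

View pics/s13.png

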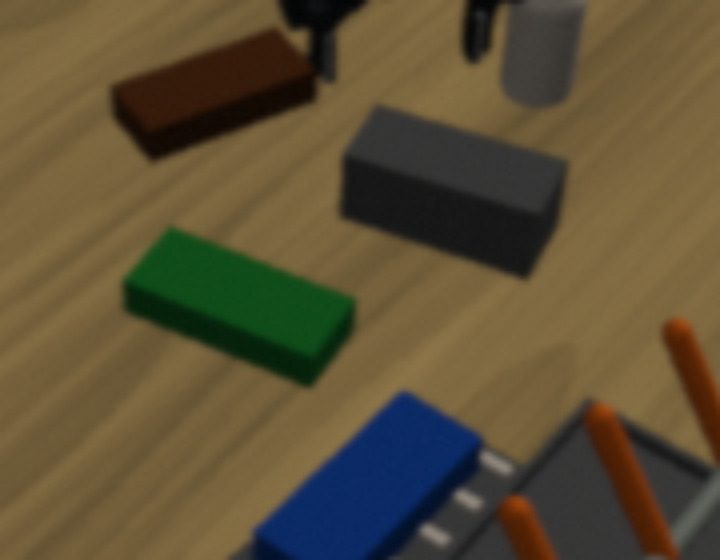

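```bash
python3 - <<'E'
from h import *
rows([.41,-.12,.36],tool(0),9)
E
```

```text
t 26.05 gap 0.0853 F [-0.1  0.6 -1.1] q [ 0.46  0.15 -0.17  1.25 -0.    1.13] |t| 320.887193615557 |r| 0.9011907478442027
[np.float64(0.0), np.float64(0.0), np.float64(0.1)] [-27, 23, 2]
[np.float64(0.0), np.float64(0.0), np.float64(0.2)] [-54, 46, 5]
[np.float64(0.0), np.float64(0.0), np.float64(0.3)] [-82, 69, 7]
[np.float64(0.0), np.float64(0.0), np.float64(0.401)] [-109, 92, 9]
[np.float64(0.0), np.float64(0.0), np.float64(0.501)] [-136, 115, 11]
[np.float64(0.0), np.float64(0.0), np.float64(0.601)] [-163, 138, 14]
[np.float64(0.0), np.float64(0.0), np.float64(0.701)] [-190, 160, 16]
[np.float64(0.0), np.float64(0.0), np.float64(0.801)] [-218, 183, 18]
[np.float64(0.0), np.float64(0.0), np.float64(0.901)] [-245, 206, 21]
```

Emit:
jog_arm(commands=[{"rot": [0, 0, 0.1], "translation": [-27, 23, 2], "hand": -1}, {"rot": [0, 0, 0.2], "translation": [-54, 46, 5], "hand": -1}, {"rot": [0, 0, 0.3], "translation": [-82, 69, 7], "hand": -1}, {"rot": [0, 0, 0.4], "translation": [-109, 92, 9], "hand": -1}, {"rot": [0, 0, 0.5], "translation": [-136, 115, 11], "hand": -1}, {"rot": [0, 0, 0.6], "translation": [-163, 138, 14], "hand": -1}, {"rot": [0, 0, 0.7], "translation": [-190, 160, 16], "hand": -1}, {"rot": [0, 0, 0.8], "translation": [-218, 183, 18], "hand": -1}, {"rot": [0, 0, 0.9], "translation": [-245, 206, 21], "hand": -1}, {"rot": [0, 0, 0.9], "translation": [-245, 206, 21], "hand": -1}])

```text
time: 27.05
ee_pos: [0.4094, -0.1231, 0.3594]
orientation: [1.0, -0.003, -0.0, 0.001]
wrist_force: [0.4, -0.1, 1.0]
finger_gap: 0.0855
```

```bash
python3 - <<'E'
from h import *
show("wrist","w14.png")
print([(np.round(d["position"],4).tolist(),round(d["conf"],2)) for d in arm.tip_of("wrist","cup0")])
arm.grab_frame("scene")
print([(np.round(d["position"],4).tolist(),round(d["conf"],2)) for d in arm.tip_of("scene","cup0")])
rows([.350,-.240,.30],tool(0),6)
E
```

```text
[([0.35, -0.2386, 0.0009], 0.61), ([0.49, -0.2774, 0.0015], 0.58)]
[([0.3497, -0.2387, 0.002], 0.92), ([0.4863, -0.2795, -0.0022], 0.88), ([0.3745, -0.3772, 0.001], 0.68)]
t 27.25 gap 0.0857 F [-0.1  0.1 -0.2] q [-0.28  0.12 -0.26  1.19  0.    1.28] |t| 146.97620726689522 |r| 0.0016998759693093181
[np.float64(-0.0), np.float64(0.0), np.float64(0.0)] [-10, 20, 10]
[np.float64(-0.0), np.float64(0.0), np.float64(0.001)] [-20, 40, 20]
[np.float64(-0.0), np.float64(0.0), np.float64(0.001)] [-30, 60, 30]
[np.float64(-0.0), np.float64(0.0), np.float64(0.001)] [-40, 80, 40]
[np.float64(-0.0), np.float64(0.0), np.float64(0.001)] [-50, 100, 50]
[np.float64(-0.0), np.float64(0.0), np.float64(0.002)] [-60, 120, 60]
```

View pics/w14.png

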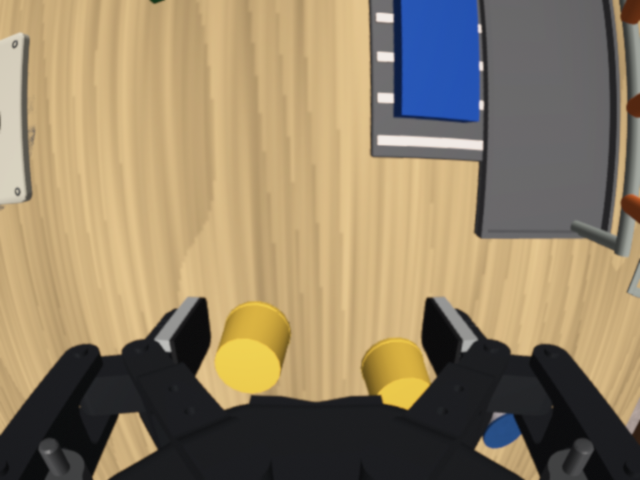

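Emit:
jog_arm(commands=[{"rot": [0, 0, 0], "translation": [-10, 20, 10], "hand": -1}, {"rot": [0, 0, 0], "translation": [-20, 40, 20], "hand": -1}, {"rot": [0, 0, 0], "translation": [-30, 60, 30], "hand": -1}, {"rot": [0, 0, 0], "translation": [-40, 80, 40], "hand": -1}, {"rot": [0, 0, 0], "translation": [-50, 100, 50], "hand": -1}, {"rot": [0, 0, 0], "translation": [-59, 116, 60], "hand": -1}, {"rot": [0, 0, 0], "translation": [-59, 116, 60], "hand": -1}, {"rot": [0, 0, 0], "translation": [-59, 116, 60], "hand": -1}, {"rot": [0, 0, 0], "translation": [-59, 116, 60], "hand": -1}, {"rot": [0, 0, 0], "translation": [-59, 116, 60], "hand": -1}])

```text
time: 28.25
ee_pos: [0.3511, -0.2354, 0.3003]
orientation: [1.0, 0.001, 0.001, 0.0]
wrist_force: [0.1, -0.6, 0.5]
finger_gap: 0.0854
```

```bash
python3 - <<'E'
from h import *
show("wrist","w15.png")
print([(np.round(d["position"],4).tolist(),round(d["conf"],2)) for d in arm.tip_of("wrist","cup0")])
rows([.350,-.239,.195],tool(0),4)
E
```

```text
[([0.3491, -0.2428, 0.0047], 0.98), ([0.4891, -0.2794, 0.0007], 0.83), ([0.3773, -0.3719, 0.0001], 0.67)]
t 28.35 gap 0.0856 F [0.  0.8 0.5] q [-0.59  0.17 -0.37  1.03  0.    0.98] |t| 105.18269210714564 |r| 0.0017841900951818342
[np.float64(0.0), np.float64(-0.0), np.float64(0.0)] [0, 1, 26]
[np.float64(0.0), np.float64(-0.0), np.float64(0.001)] [0, 2, 53]
[np.float64(0.0), np.float64(-0.001), np.float64(0.001)] [-1, 2, 79]
[np.float64(0.0), np.float64(-0.001), np.float64(0.002)] [-1, 3, 105]
```

View pics/w15.png

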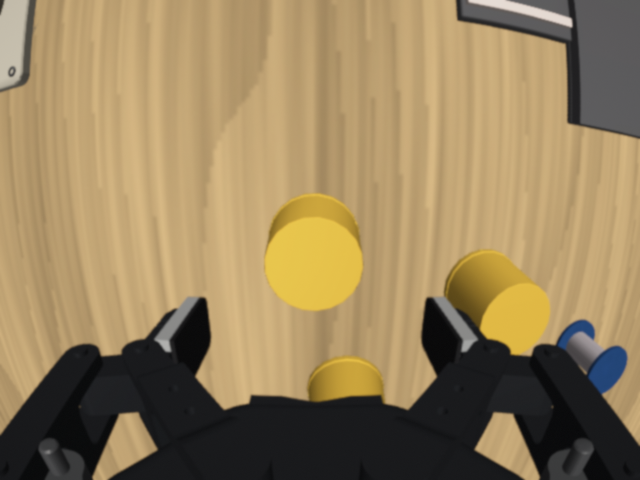

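Emit:
jog_arm(commands=[{"rot": [0, 0, 0], "translation": [0, 2, 30], "hand": -1}, {"rot": [0, 0, 0], "translation": [-1, 4, 60], "hand": -1}, {"rot": [0, 0, 0], "translation": [-1, 4, 90], "hand": -1}, {"rot": [0, 0, 0], "translation": [-1, 4, 105], "hand": -1}, {"rot": [0, 0, 0], "translation": [-1, 4, 105], "hand": -1}, {"rot": [0, 0, 0], "translation": [-1, 4, 105], "hand": 0}, {"rot": [0, 0, 0], "translation": [-1, 4, 105], "hand": 0}, {"rot": [0, 0, 0], "translation": [-1, 4, 105], "hand": 0}, {"rot": [0, 0, 0], "translation": [-1, 4, 105], "hand": 0}, {"rot": [0, 0, 0], "translation": [-1, 4, 105], "hand": 0}])

```text
time: 29.35
ee_pos: [0.3498, -0.2404, 0.1967]
orientation: [1.0, 0.0, 0.001, 0.001]
wrist_force: [-2.0, 1.8, 5.4]
finger_gap: 0.0634
```

Emit:
jog_arm(commands=[{"rot": [0, 0, 0], "translation": [0, 0, -5], "hand": 0}, {"rot": [0, 0, 0], "translation": [0, 0, -15], "hand": 0}, {"rot": [0, 0, 0], "translation": [0, 0, -30], "hand": 0}, {"rot": [0, 0, 0], "translation": [0, 0, -50], "hand": 0}, {"rot": [0, 0, 0], "translation": [0, 0, -75], "hand": 0}, {"rot": [0, 0, 0], "translation": [0, 0, -100], "hand": 0}, {"rot": [0, 0, 0], "translation": [0, 0, -125], "hand": 0}, {"rot": [0, 0, 0], "translation": [0, 0, -150], "hand": 0}, {"rot": [0, 0, 0], "translation": [0, 0, -160], "hand": 0}, {"rot": [0, 0, 0], "translation": [0, 0, -160], "hand": 0}])

```text
time: 30.35
ee_pos: [0.3498, -0.2405, 0.3566]
orientation: [1.0, 0.0, 0.002, 0.001]
wrist_force: [-0.2, 0.5, -0.7]
finger_gap: 0.0635
```

```bash
python3 - <<'E'
from h import *
show("scene","s16.png",(140,180,440,400),2.6)
T=tool(0,np.radians(35)); tip=np.array([.623,.162,.171])
rows([.44,.0,.40],T,9)
print(tip-.208*T.apply([0,0,1]))
E
```

```text
t 30.4 gap 0.0634 F [ 0.6 -0.5  0.1] q [-0.6   0.12 -0.28  1.17 -0.    0.97] |t| 260.5898403978411 |r| 0.6094529524242586
[np.float64(0.0), np.float64(0.068), np.float64(0.0)] [10, -27, -5]
[np.float64(0.0), np.float64(0.135), np.float64(0.0)] [20, -53, -10]
[np.float64(0.0), np.float64(0.203), np.float64(0.0)] [30, -80, -15]
[np.float64(0.0), np.float64(0.271), np.float64(0.0)] [40, -107, -20]
[np.float64(0.001), np.float64(0.339), np.float64(0.0)] [50, -133, -25]
[np.float64(0.001), np.float64(0.406), np.float64(0.0)] [60, -160, -30]
[np.float64(0.001), np.float64(0.474), np.float64(0.0)] [70, -187, -35]
[np.float64(0.001), np.float64(0.542), np.float64(0.0)] [81, -213, -40]
[np.float64(0.001), np.float64(0.609), np.float64(0.0)] [91, -240, -45]
[0.5036961  0.162      0.34138363]
```

View pics/s16.png

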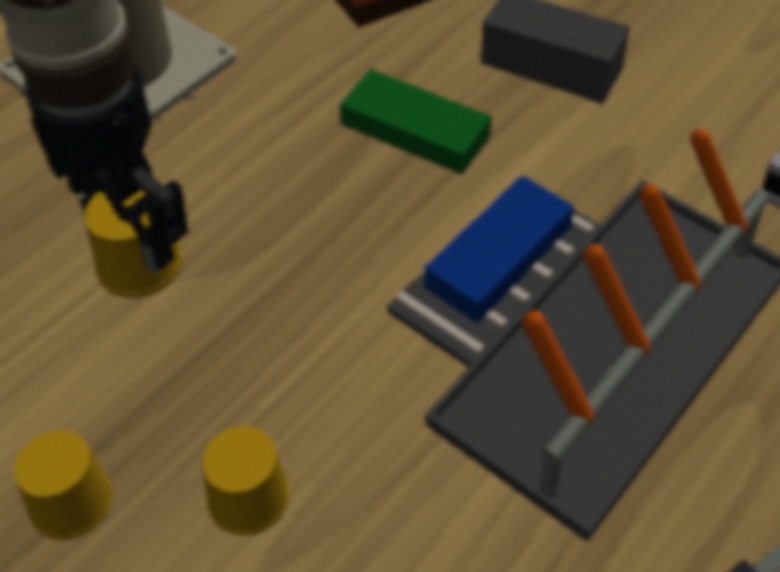

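Emit:
jog_arm(commands=[{"rot": [0, 0.068, 0], "translation": [10, -27, -5], "hand": 0}, {"rot": [0, 0.135, 0], "translation": [20, -53, -10], "hand": 0}, {"rot": [0, 0.2, 0], "translation": [30, -80, -15], "hand": 0}, {"rot": [0, 0.27, 0], "translation": [40, -107, -20], "hand": 0}, {"rot": [0, 0.34, 0], "translation": [50, -133, -25], "hand": 0}, {"rot": [0, 0.406, 0], "translation": [60, -160, -30], "hand": 0}, {"rot": [0, 0.474, 0], "translation": [70, -187, -35], "hand": 0}, {"rot": [0, 0.542, 0], "translation": [81, -213, -40], "hand": 0}, {"rot": [0, 0.61, 0], "translation": [91, -240, -45], "hand": 0}, {"rot": [0, 0.61, 0], "translation": [91, -240, -45], "hand": 0}])

```text
time: 31.4
ee_pos: [0.4402, 0.0022, 0.3984]
orientation: [0.954, 0.002, 0.3, -0.001]
wrist_force: [-0.7, 0.2, -1.6]
finger_gap: 0.0635
```

```bash
python3 - <<'E'
from h import *
show("wrist","w17.png")
for p in ("peg0",):
  print([(np.round(d["position"],4).tolist(),round(d["conf"],2)) for d in arm.tip_of("wrist",p)])
T=tool(0,np.radians(35)); tip=np.array([.623,.162,.171])
rows(tip-.225*T.apply([0,0,1]),T,6)
print(arm.get_obs()['ee_pos'])
E
```

```text
[([0.6243, 0.1637, 0.1702], 0.73), ([0.6205, 0.0758, 0.1676], 0.65)]
t 31.5 gap 0.0633 F [-0.4 -0.5 -1. ] q [ 0.   -0.12 -0.51  0.57  0.    1.57] |t| 175.80675060584326 |r| 0.005913588163564385
[np.float64(-0.0), np.float64(0.001), np.float64(0.0)] [3, -27, 11]
[np.float64(-0.0), np.float64(0.002), np.float64(0.001)] [7, -54, 22]
[np.float64(-0.0), np.float64(0.003), np.float64(0.001)] [10, -81, 33]
[np.float64(-0.0), np.float64(0.004), np.float64(0.001)] [14, -108, 44]
[np.float64(-0.0), np.float64(0.005), np.float64(0.001)] [17, -135, 55]
[np.float64(-0.001), np.float64(0.006), np.float64(0.002)] [21, -162, 66]
[4.39525047e-01 3.15042857e-04 3.97787723e-01]
```

View pics/w17.png

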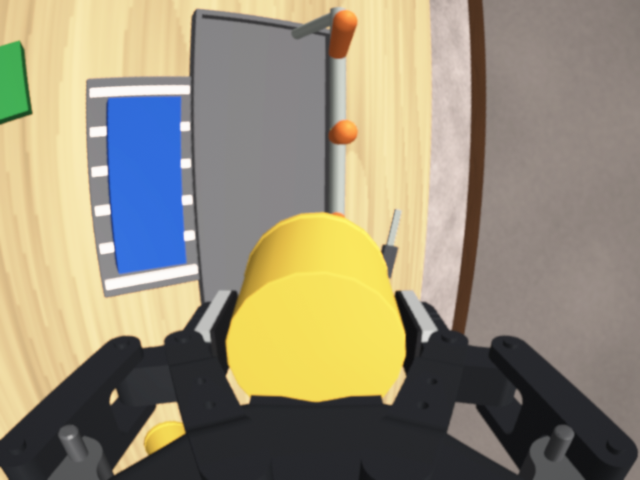

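Emit:
jog_arm(commands=[{"rot": [0, 0, 0], "translation": [0, -27, 0], "hand": 0}, {"rot": [0, 0, 0], "translation": [5, -54, 10], "hand": 0}, {"rot": [0, 0.004, 0], "translation": [8, -81, 20], "hand": 0}, {"rot": [0, 0.005, 0], "translation": [12, -108, 35], "hand": 0}, {"rot": [0, 0.005, 0], "translation": [16, -135, 50], "hand": 0}, {"rot": [0, 0.005, 0], "translation": [20, -163, 64], "hand": 0}, {"rot": [0, 0.005, 0], "translation": [20, -163, 64], "hand": 0}, {"rot": [0, 0.005, 0], "translation": [20, -163, 64], "hand": 0}, {"rot": [0, 0.005, 0], "translation": [20, -163, 64], "hand": 0}, {"rot": [0, 0.005, 0], "translation": [20, -163, 64], "hand": 0}])

```text
time: 32.5
ee_pos: [0.4933, 0.1616, 0.3588]
orientation: [0.953, -0.001, 0.303, 0.0]
wrist_force: [-0.5, -0.2, -1.1]
finger_gap: 0.0633
```

```bash
python3 - <<'E'
from h import *
show("scene","s18.png",(300,140,500,290),4)
show("top","t18.png",(230,120,390,240),5)
T=tool(0,np.radians(35)); tip=np.array([.623,.163,.171])
rows(tip-.138*T.apply([0,0,1]),T,4)
print(arm.get_obs()['ee_pos'])
E
```

```text
t 32.6 gap 0.0633 F [-0.8  0.7 -0.9] q [ 0.37  0.09 -0.41  0.48 -0.21  1.88] |t| 90.46719601712088 |r| 0.004840479236421625
[np.float64(0.0), np.float64(-0.001), np.float64(-0.0)] [-1, 0, 23]
[np.float64(0.0), np.float64(-0.002), np.float64(-0.001)] [-1, -1, 45]
[np.float64(0.001), np.float64(-0.003), np.float64(-0.001)] [-2, -1, 68]
[np.float64(0.001), np.float64(-0.005), np.float64(-0.001)] [-2, -1, 90]
[0.4933473  0.16185718 0.35909525]
```

View pics/s18.png

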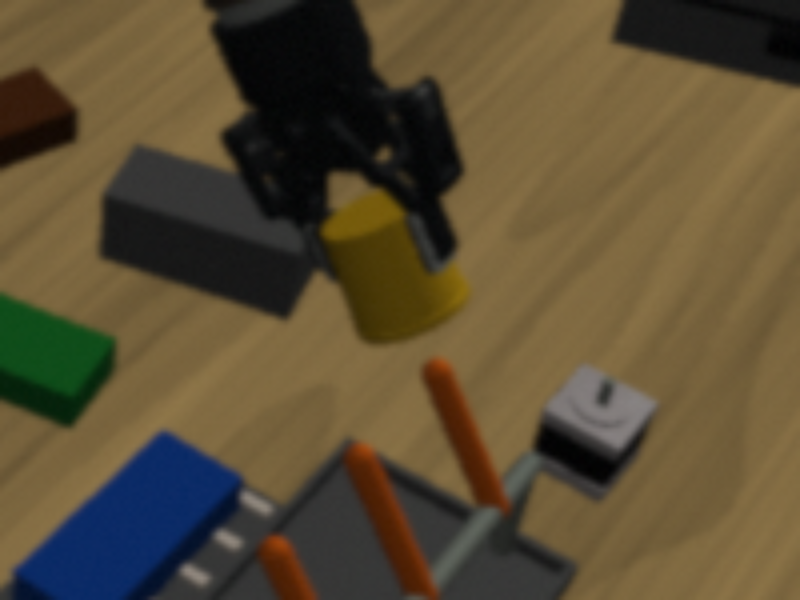

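Emit:
jog_arm(commands=[{"rot": [0, 0, 0], "translation": [0, 0, 12], "hand": 0}, {"rot": [0, 0, 0], "translation": [-1, -1, 24], "hand": 0}, {"rot": [0, -0.002, 0], "translation": [-1, -1, 36], "hand": 0}, {"rot": [0, -0.004, 0], "translation": [-2, -1, 48], "hand": 0}, {"rot": [0, -0.004, 0], "translation": [-2, -1, 60], "hand": 0}, {"rot": [0, -0.004, 0], "translation": [-2, -1, 70], "hand": 0}, {"rot": [0, -0.004, 0], "translation": [-2, -1, 80], "hand": 0}, {"rot": [0, -0.004, 0], "translation": [-2, -1, 86], "hand": 0}, {"rot": [0, -0.004, 0], "translation": [-2, -1, 90], "hand": 0}, {"rot": [0, -0.004, 0], "translation": [-2, -1, 90], "hand": 0}])

```text
time: 33.6
ee_pos: [0.5439, 0.1638, 0.2836]
orientation: [0.954, -0.0, 0.3, 0.0]
wrist_force: [0.4, 0.7, -0.8]
finger_gap: 0.0633
```

```bash
python3 - <<'E'
from h import *
show("scene","s19.png",(300,140,500,290),4)
T=tool(0,np.radians(35)); tip=np.array([.623,.163,.171])
rows(tip-.136*T.apply([0,0,1]),T,2)
E
```

```text
t 33.65 gap 0.0633 F [-0.4  0.6 -1.3] q [ 0.34  0.27 -0.41  0.3  -0.19  1.85] |t| 2.129071846912271 |r| 5.848862479218799e-05
[np.float64(0.0), np.float64(0.0), np.float64(-0.0)] [np.float64(0.0), np.float64(0.4), np.float64(1.0)]
[np.float64(0.0), np.float64(0.0), np.float64(-0.0)] [np.float64(0.1), np.float64(0.8), np.float64(2.0)]
```

View pics/s19.png

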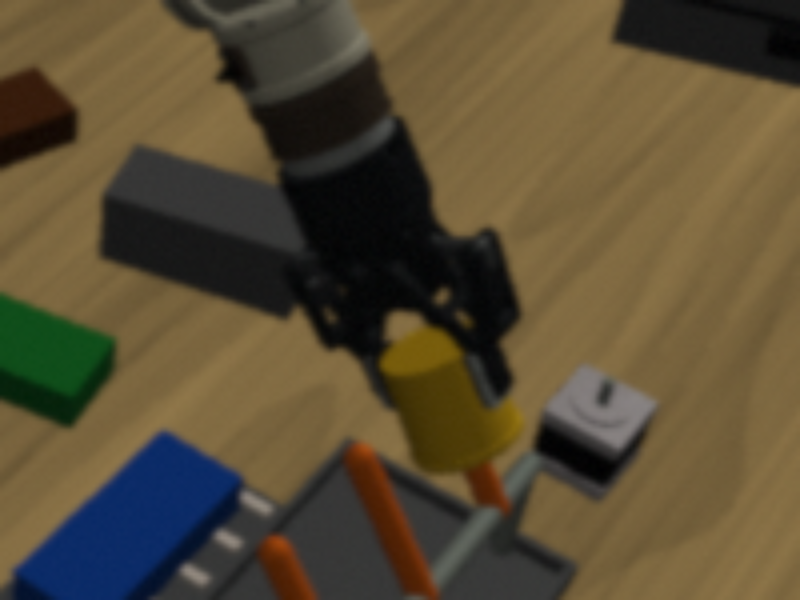

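Emit:
jog_arm(commands=[{"rot": [0, 0, 0], "translation": [0, 0, 1], "hand": 0}, {"rot": [0, 0, 0], "translation": [0, 0, 2], "hand": 0}, {"rot": [0, 0, 0], "translation": [0, 0, 3], "hand": 0}, {"rot": [0, 0, 0], "translation": [0, 0, 3], "hand": 0}, {"rot": [0, 0, 0], "translation": [0, 0, 3], "hand": 0}, {"rot": [0, 0, 0], "translation": [0, 0, 3], "hand": 0}, {"rot": [0, 0, 0], "translation": [0, 0, 3], "hand": 0}, {"rot": [0, 0, 0], "translation": [0, 0, 3], "hand": 0}, {"rot": [0, 0, 0], "translation": [0, 0, 3], "hand": 0}, {"rot": [0, 0, 0], "translation": [0, 0, 3], "hand": 0}])

```text
time: 34.65
ee_pos: [0.5455, 0.1638, 0.2816]
orientation: [0.954, -0.0, 0.301, 0.0]
wrist_force: [-0.5, -0.2, -0.3]
finger_gap: 0.0633
```

Emit:
jog_arm(commands=[{"rot": [0, 0, 0], "translation": [0, 0, 0], "hand": -0.3}, {"rot": [0, 0, 0], "translation": [0, 0, 0], "hand": -0.5}, {"rot": [0, 0, 0], "translation": [0, 0, 0], "hand": -0.7}, {"rot": [0, 0, 0], "translation": [0, 0, 0], "hand": -0.9}, {"rot": [0, 0, 0], "translation": [0, 0, 0], "hand": -1}, {"rot": [0, 0, 0], "translation": [0, 0, 0], "hand": -1}, {"rot": [0, 0, 0], "translation": [-4, 0, 0], "hand": -1}, {"rot": [0, 0, 0], "translation": [-8, 0, -1], "hand": -1}, {"rot": [0, 0, 0], "translation": [-8, 0, -3], "hand": -1}, {"rot": [0, 0, 0], "translation": [-8, 0, -5], "hand": -1}])

```text
time: 35.65
ee_pos: [0.5357, 0.1638, 0.281]
orientation: [0.954, 0.0, 0.301, 0.0]
wrist_force: [0.5, 0.3, 0.3]
finger_gap: 0.0854
```

```bash
python3 - <<'E'
from h import *
show("scene","s20.png",(300,140,500,290),4)
show("wrist","w20.png")
print([(np.round(d["position"],4).tolist(),round(d["conf"],2)) for d in arm.tip_of("wrist","cup0_in")])
E
```

```text
[]
```

View pics/s20.png

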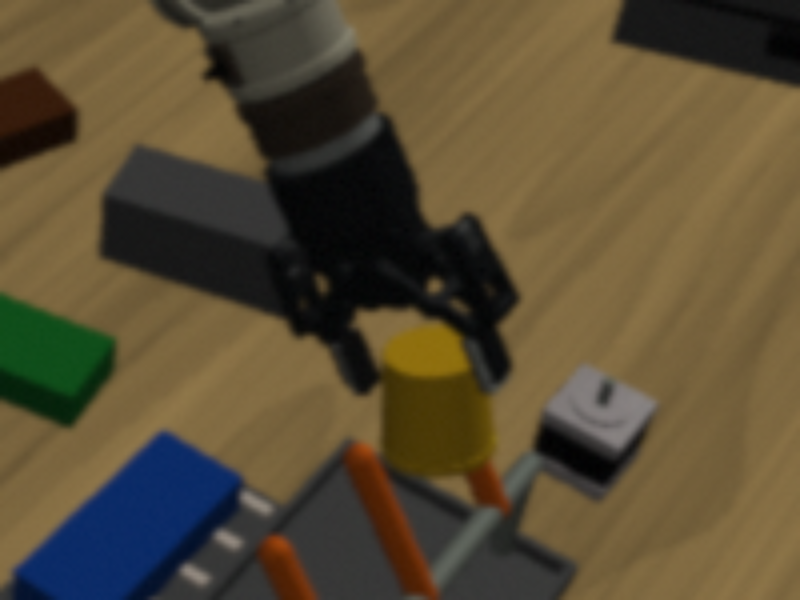

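View pics/w20.png

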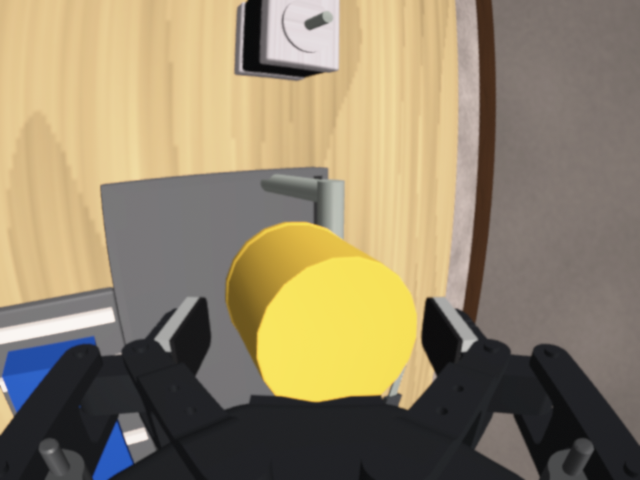

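Emit:
jog_arm(commands=[{"rot": [0, 0, 0], "translation": [3, 0, 0], "hand": -1}, {"rot": [0, 0, 0], "translation": [3, 0, -10], "hand": -1}, {"rot": [0, 0, 0], "translation": [3, 0, -25], "hand": -1}, {"rot": [0, 0, 0], "translation": [3, 0, -45], "hand": -1}, {"rot": [0, 0, 0], "translation": [3, 0, -70], "hand": -1}, {"rot": [0, 0, 0], "translation": [3, 0, -95], "hand": -1}, {"rot": [0, 0, 0], "translation": [3, 0, -120], "hand": -1}, {"rot": [0, 0, 0], "translation": [3, 0, -130], "hand": -1}, {"rot": [0, 0, 0], "translation": [3, 0, -130], "hand": -1}, {"rot": [0, 0, 0], "translation": [3, 0, -130], "hand": -1}])

```text
time: 36.8
ee_pos: [0.4639, 0.1638, 0.389]
orientation: [0.954, 0.0, 0.301, 0.0]
wrist_force: [0.1, 0.4, -0.3]
finger_gap: 0.0853
```

```bash
python3 - <<'E'
from h import *
show("scene","s21.png",(300,140,500,290),4)
for t in("cup0","cup0_in"):print([(np.round(d["position"],4).tolist(),round(d["conf"],2)) for d in arm.tip_of("scene",t)])
rows([.43,-.02,.40],tool(0,.3),8)
E
```

```text
[([0.4866, -0.2784, 0.0004], 0.81), ([0.377, -0.376, 0.0004], 0.77), ([0.6221, -0.0909, 0.1675], 0.67), ([0.6391, 0.1598, 0.1174], 0.58)]
[([0.4912, -0.2797, 0.0626], 0.67)]
t 36.95 gap 0.0852 F [-0.2 -0.  -0.8] q [ 0.4   0.02 -0.41  0.58 -0.22  1.9 ] |t| 187.20943635635422 |r| 0.30866353149520087
[np.float64(0.0), np.float64(-0.039), np.float64(0.0)] [-3, 23, -4]
[np.float64(0.0), np.float64(-0.077), np.float64(0.0)] [-5, 46, -7]
[np.float64(0.0), np.float64(-0.116), np.float64(0.0)] [-8, 69, -11]
[np.float64(0.0), np.float64(-0.154), np.float64(0.0)] [-11, 92, -15]
[np.float64(0.001), np.float64(-0.193), np.float64(0.0)] [-13, 115, -18]
[np.float64(0.001), np.float64(-0.231), np.float64(0.0)] [-16, 138, -22]
[np.float64(0.001), np.float64(-0.27), np.float64(0.0)] [-18, 161, -26]
[np.float64(0.001), np.float64(-0.309), np.float64(0.0)] [-21, 184, -29]
```

View pics/s21.png

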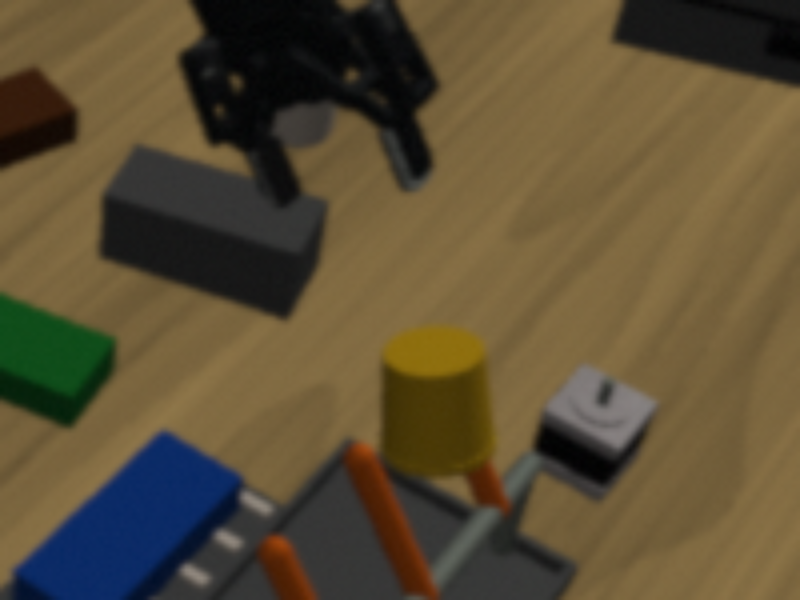

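```bash
python3 - <<'E'
from h import *
rows([.475,-.24,.36],tool(0,0),9)
E
```

```text
t 36.95 gap 0.0852 F [-0.2 -0.  -0.8] q [ 0.4   0.02 -0.41  0.58 -0.22  1.9 ] |t| 404.80963647635485 |r| 0.6086626994795422
[np.float64(0.0), np.float64(-0.068), np.float64(0.0)] [-1, 45, 3]
[np.float64(0.0), np.float64(-0.135), np.float64(0.0)] [-2, 90, 7]
[np.float64(0.0), np.float64(-0.203), np.float64(0.0)] [-2, 135, 10]
[np.float64(0.0), np.float64(-0.271), np.float64(0.0)] [-3, 179, 13]
[np.float64(0.001), np.float64(-0.338), np.float64(0.0)] [-4, 224, 16]
[np.float64(0.001), np.float64(-0.406), np.float64(0.0)] [-5, 269, 20]
[np.float64(0.001), np.float64(-0.473), np.float64(0.0)] [-5, 314, 23]
[np.float64(0.001), np.float64(-0.541), np.float64(0.0)] [-6, 359, 26]
[np.float64(0.001), np.float64(-0.609), np.float64(0.0)] [-7, 404, 30]
```

Emit:
jog_arm(commands=[{"rot": [0, -0.068, 0], "translation": [-1, 45, 0], "hand": -1}, {"rot": [0, -0.135, 0], "translation": [-2, 90, 0], "hand": -1}, {"rot": [0, -0.2, 0], "translation": [-2, 135, 0], "hand": -1}, {"rot": [0, -0.27, 0], "translation": [-3, 179, 5], "hand": -1}, {"rot": [0, -0.338, 0], "translation": [-4, 224, 10], "hand": -1}, {"rot": [0, -0.406, 0], "translation": [-5, 269, 18], "hand": -1}, {"rot": [0, -0.473, 0], "translation": [-5, 314, 23], "hand": -1}, {"rot": [0, -0.541, 0], "translation": [-6, 359, 26], "hand": -1}, {"rot": [0, -0.609, 0], "translation": [-7, 404, 30], "hand": -1}, {"rot": [0, -0.609, 0], "translation": [-7, 404, 30], "hand": -1}])

```text
time: 37.95
ee_pos: [0.4758, -0.2452, 0.3575]
orientation: [1.0, -0.003, -0.002, -0.0]
wrist_force: [-0.3, 0.7, -0.3]
finger_gap: 0.0851
```

```bash
python3 - <<'E'
from h import *
show("wrist","w22.png")
print([(np.round(d["position"],4).tolist(),round(d["conf"],2)) for d in arm.tip_of("wrist","cup0")])
rows([.488,-.279,.28],tool(0,0),5)
E
```

```text
[([0.4882, -0.2785, 0.0011], 0.89), ([0.3759, -0.3719, -0.0009], 0.6)]
t 38.05 gap 0.0856 F [-0.8 -0.   0.6] q [-0.47  0.33  0.01  1.25  0.    1.1 ] |t| 88.0747017110309 |r| 0.003254171361845309
[np.float64(-0.0), np.float64(0.0), np.float64(-0.001)] [3, 8, 16]
[np.float64(-0.001), np.float64(0.0), np.float64(-0.001)] [5, 15, 31]
[np.float64(-0.001), np.float64(0.0), np.float64(-0.002)] [8, 23, 47]
[np.float64(-0.002), np.float64(0.0), np.float64(-0.002)] [10, 30, 63]
[np.float64(-0.002), np.float64(0.0), np.float64(-0.003)] [13, 38, 79]
```

View pics/w22.png

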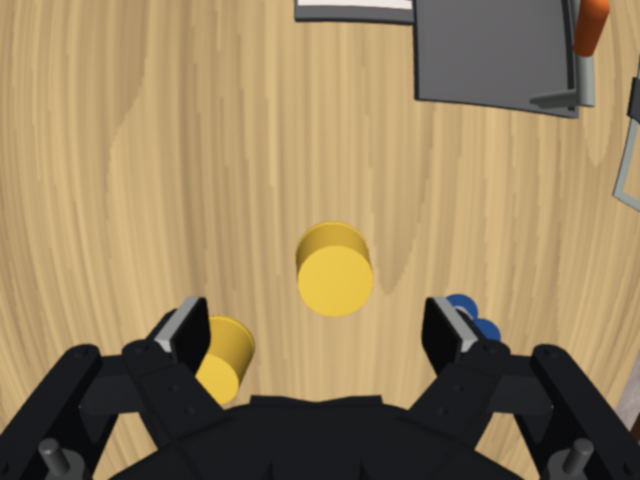

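Emit:
jog_arm(commands=[{"rot": [0, 0, 0], "translation": [4, 12, 20], "hand": -1}, {"rot": [0, 0, 0], "translation": [8, 24, 40], "hand": -1}, {"rot": [0, 0, 0], "translation": [12, 34, 60], "hand": -1}, {"rot": [0, 0, 0], "translation": [12, 34, 80], "hand": -1}, {"rot": [0, 0, 0], "translation": [12, 34, 110], "hand": -1}, {"rot": [0, 0, 0], "translation": [12, 34, 140], "hand": -1}, {"rot": [0, 0, 0], "translation": [12, 34, 162], "hand": -1}, {"rot": [0, 0, 0], "translation": [12, 34, 162], "hand": -1}, {"rot": [0, 0, 0], "translation": [12, 34, 162], "hand": 0}, {"rot": [0, 0, 0], "translation": [12, 34, 162], "hand": 0}])

```text
time: 39.05
ee_pos: [0.4885, -0.2738, 0.2012]
orientation: [1.0, 0.001, 0.002, 0.001]
wrist_force: [0.6, -0.1, 0.1]
finger_gap: 0.0618
```

Emit:
jog_arm(commands=[{"rot": [0, 0, 0], "translation": [0, 0, 0], "hand": 0}, {"rot": [0, 0, 0], "translation": [0, 0, 0], "hand": 0}, {"rot": [0, 0, 0], "translation": [0, 0, 0], "hand": 0}, {"rot": [0, 0, 0], "translation": [0, 0, 0], "hand": 0}, {"rot": [0, 0, 0], "translation": [0, 0, 0], "hand": 0}, {"rot": [0, 0, 0], "translation": [0, 0, 0], "hand": 0}, {"rot": [0, 0, 0], "translation": [0, 0, 0], "hand": 0}, {"rot": [0, 0, 0], "translation": [0, 0, 0], "hand": 0}, {"rot": [0, 0, 0], "translation": [0, 0, 0], "hand": 0}, {"rot": [0, 0, 0], "translation": [0, 0, 0], "hand": 0}])

```text
time: 40.05
ee_pos: [0.4886, -0.2742, 0.2011]
orientation: [1.0, 0.0, 0.003, 0.001]
wrist_force: [-0.6, 2.4, 7.2]
finger_gap: 0.062
```

Emit:
jog_arm(commands=[{"rot": [0, 0, 0], "translation": [0, 0, -5], "hand": 0}, {"rot": [0, 0, 0], "translation": [0, 0, -15], "hand": 0}, {"rot": [0, 0, 0], "translation": [0, 0, -30], "hand": 0}, {"rot": [0, 0, 0], "translation": [0, 0, -50], "hand": 0}, {"rot": [0, 0, 0], "translation": [0, 0, -75], "hand": 0}, {"rot": [0, 0, 0], "translation": [0, 0, -105], "hand": 0}, {"rot": [0, 0, 0], "translation": [-10, 0, -135], "hand": 0}, {"rot": [0, 0, 0], "translation": [-20, 0, -165], "hand": 0}, {"rot": [0, 0, 0], "translation": [-30, 0, -180], "hand": 0}, {"rot": [0, 0, 0], "translation": [-30, 0, -180], "hand": 0}])

```text
time: 41.05
ee_pos: [0.4568, -0.2745, 0.3816]
orientation: [1.0, -0.0, 0.003, 0.001]
wrist_force: [0.4, 0.2, -2.0]
finger_gap: 0.0618
```

```bash
python3 - <<'E'
from h import *
show("scene","s23.png",(140,180,440,400),2.6)
T=tool(0,np.radians(35)); tip=np.array([.623,-.007,.171])
rows(tip-.235*T.apply([0,0,1]),T,9)
E
```

```text
t 41.1 gap 0.062 F [ 0.8 -0.6 -1. ] q [-0.54  0.32  0.04  1.29  0.    1.03] |t| 269.63911308962923 |r| 0.6068232856409955
[np.float64(0.0), np.float64(0.067), np.float64(-0.0)] [3, -30, 2]
[np.float64(0.0), np.float64(0.135), np.float64(-0.0)] [7, -59, 4]
[np.float64(0.0), np.float64(0.202), np.float64(-0.0)] [10, -89, 5]
[np.float64(0.001), np.float64(0.27), np.float64(-0.0)] [14, -119, 7]
[np.float64(0.001), np.float64(0.337), np.float64(-0.0)] [17, -149, 9]
[np.float64(0.001), np.float64(0.405), np.float64(-0.0)] [21, -178, 11]
[np.float64(0.001), np.float64(0.472), np.float64(-0.0)] [24, -208, 12]
[np.float64(0.001), np.float64(0.539), np.float64(-0.0)] [27, -238, 14]
[np.float64(0.001), np.float64(0.607), np.float64(-0.0)] [31, -267, 16]
```

View pics/s23.png

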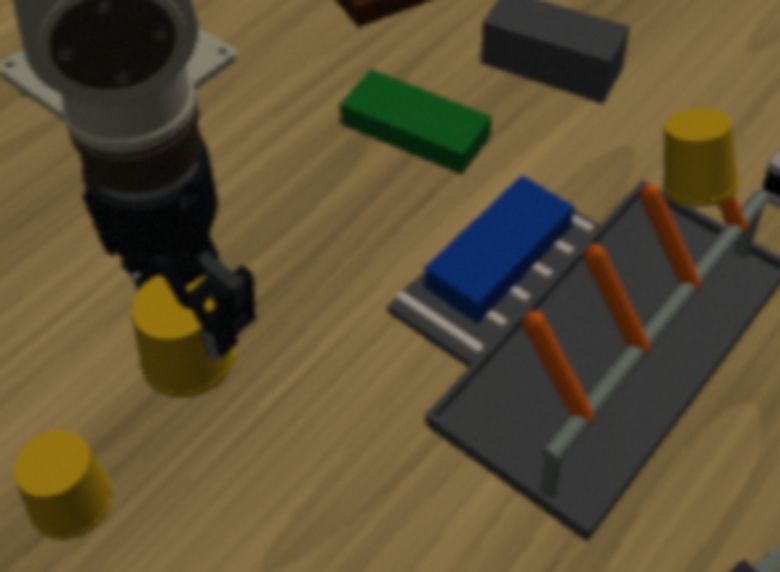

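Emit:
jog_arm(commands=[{"rot": [0, 0.067, 0], "translation": [3, -30, 0], "hand": 0}, {"rot": [0, 0.135, 0], "translation": [7, -59, 0], "hand": 0}, {"rot": [0, 0.2, 0], "translation": [10, -89, 0], "hand": 0}, {"rot": [0, 0.27, 0], "translation": [14, -119, 2], "hand": 0}, {"rot": [0, 0.337, 0], "translation": [17, -150, 4], "hand": 0}, {"rot": [0, 0.405, 0], "translation": [21, -180, 6], "hand": 0}, {"rot": [0, 0.472, 0], "translation": [24, -210, 8], "hand": 0}, {"rot": [0, 0.54, 0], "translation": [27, -241, 12], "hand": 0}, {"rot": [0, 0.607, 0], "translation": [31, -271, 16], "hand": 0}, {"rot": [0, 0.607, 0], "translation": [31, -271, 16], "hand": 0}])

```text
time: 42.1
ee_pos: [0.4869, -0.0002, 0.3593]
orientation: [0.955, 0.003, 0.297, -0.001]
wrist_force: [0.3, 1.3, -2.2]
finger_gap: 0.0623
```

```bash
python3 - <<'E'
from h import *
show("scene","s24.png",(280,170,480,320),4)
T=tool(0,np.radians(35)); tip=np.array([.623,-.003,.171])
rows(tip-.141*T.apply([0,0,1]),T,9)
E
```

```text
t 42.15 gap 0.0621 F [-0.2 -0.7 -1. ] q [-0.    0.02 -0.49  0.46  0.    1.56] |t| 91.65166623690503 |r| 0.00863228129388952
[np.float64(-0.0), np.float64(0.001), np.float64(0.0)] [0, 0, 10]
[np.float64(-0.0), np.float64(0.002), np.float64(0.001)] [1, 0, 20]
[np.float64(-0.001), np.float64(0.003), np.float64(0.001)] [1, 1, 31]
[np.float64(-0.001), np.float64(0.003), np.float64(0.001)] [2, 1, 41]
[np.float64(-0.001), np.float64(0.004), np.float64(0.002)] [2, 1, 51]
[np.float64(-0.001), np.float64(0.005), np.float64(0.002)] [3, 1, 61]
[np.float64(-0.002), np.float64(0.006), np.float64(0.002)] [3, 1, 71]
[np.float64(-0.002), np.float64(0.007), np.float64(0.003)] [3, 1, 81]
[np.float64(-0.002), np.float64(0.008), np.float64(0.003)] [4, 2, 92]
```

View pics/s24.png

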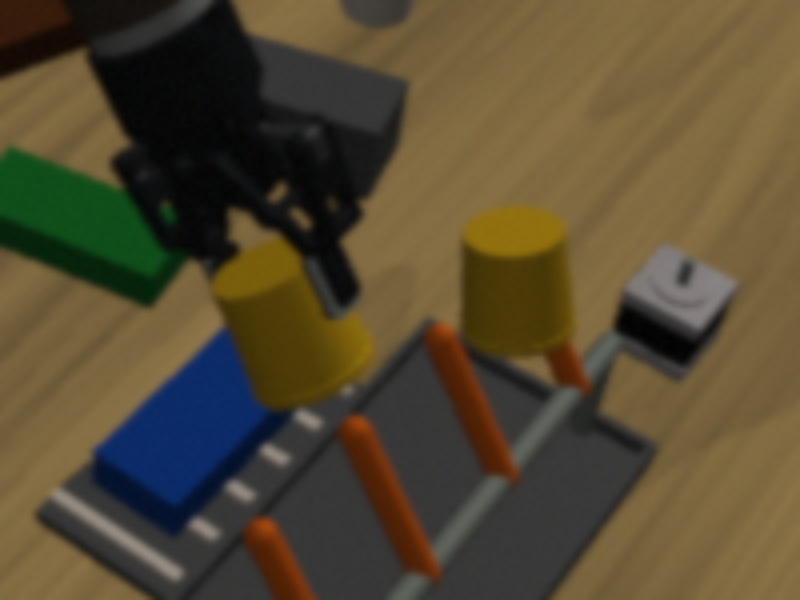

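Emit:
jog_arm(commands=[{"rot": [0, 0.001, 0], "translation": [0, 0, 12], "hand": 0}, {"rot": [0, 0.002, 0], "translation": [1, 1, 24], "hand": 0}, {"rot": [0, 0.004, 0], "translation": [2, 1, 36], "hand": 0}, {"rot": [0, 0.006, 0], "translation": [2, 2, 48], "hand": 0}, {"rot": [0, 0.008, 0], "translation": [3, 2, 60], "hand": 0}, {"rot": [0, 0.008, 0], "translation": [4, 2, 72], "hand": 0}, {"rot": [0, 0.008, 0], "translation": [4, 2, 82], "hand": 0}, {"rot": [0, 0.008, 0], "translation": [4, 2, 88], "hand": 0}, {"rot": [0, 0.008, 0], "translation": [4, 2, 91], "hand": 0}, {"rot": [0, 0.008, 0], "translation": [4, 2, 91], "hand": 0}])

```text
time: 43.15
ee_pos: [0.5438, -0.0051, 0.29]
orientation: [0.953, 0.0, 0.303, -0.0]
wrist_force: [0.3, -0.1, -1.8]
finger_gap: 0.0619
```

```bash
python3 - <<'E'
from h import *
show("scene","s25.png",(280,170,480,320),4)
T=tool(0,np.radians(35)); tip=np.array([.623,-.003,.171])
rows(tip-.139*T.apply([0,0,1]),T,2)
E
```

```text
t 43.2 gap 0.0621 F [-0.3 -0.4 -0.8] q [-0.01  0.21 -0.48  0.26  0.01  1.56] |t| 5.991814948550943 |r| 0.006214588675088129
[np.float64(-0.0), np.float64(-0.003), np.float64(0.0)] [np.float64(-1.8), np.float64(-1.1), np.float64(2.1)]
[np.float64(-0.0), np.float64(-0.006), np.float64(0.0)] [np.float64(-3.6), np.float64(-2.1), np.float64(4.3)]
```

View pics/s25.png

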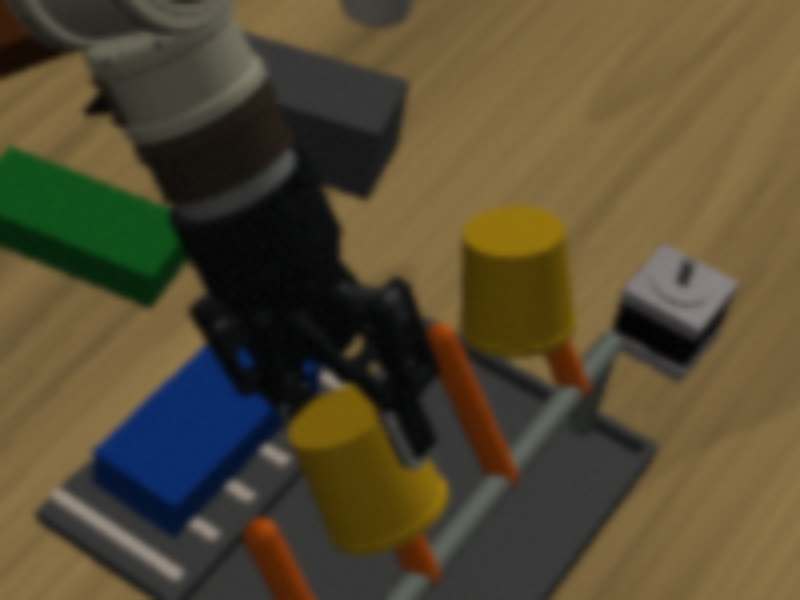

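Final approach of 4 mm, then release.

Emit:
jog_arm(commands=[{"rot": [0, -0.005, 0], "translation": [-1, -1, 2], "hand": 0}, {"rot": [0, -0.005, 0], "translation": [-2, -1, 4], "hand": 0}, {"rot": [0, -0.005, 0], "translation": [-2, -1, 5], "hand": 0}, {"rot": [0, -0.005, 0], "translation": [-2, -1, 5], "hand": 0}, {"rot": [0, -0.005, 0], "translation": [-2, -1, 5], "hand": -0.3}, {"rot": [0, -0.005, 0], "translation": [-2, -1, 5], "hand": -0.5}, {"rot": [0, -0.005, 0], "translation": [-2, -1, 5], "hand": -0.7}, {"rot": [0, -0.005, 0], "translation": [-2, -1, 5], "hand": -0.9}, {"rot": [0, -0.005, 0], "translation": [-2, -1, 5], "hand": -1}, {"rot": [0, -0.005, 0], "translation": [-2, -1, 5], "hand": -1}])

```text
time: 44.2
ee_pos: [0.5452, -0.0042, 0.2854]
orientation: [0.953, -0.0, 0.302, 0.0]
wrist_force: [-0.5, -0.3, 0.3]
finger_gap: 0.0854
```

Emit:
jog_arm(commands=[{"rot": [0, 0, 0], "translation": [-3, 0, 0], "hand": -1}, {"rot": [0, 0, 0], "translation": [-5, 0, -1], "hand": -1}, {"rot": [0, 0, 0], "translation": [-5, 0, -3], "hand": -1}, {"rot": [0, 0, 0], "translation": [-5, 0, -8], "hand": -1}, {"rot": [0, 0, 0], "translation": [-5, 0, -20], "hand": -1}, {"rot": [0, 0, 0], "translation": [-5, 0, -40], "hand": -1}, {"rot": [0, 0, 0], "translation": [-5, 0, -65], "hand": -1}, {"rot": [0, 0, 0], "translation": [-5, 0, -95], "hand": -1}, {"rot": [0, 0, 0], "translation": [-5, 0, -120], "hand": -1}, {"rot": [0, 0, 0], "translation": [-5, 0, -120], "hand": -1}])

```text
time: 45.2
ee_pos: [0.4714, -0.0042, 0.385]
orientation: [0.952, -0.0, 0.305, 0.0]
wrist_force: [0.6, 0.7, 0.9]
finger_gap: 0.0849
```

```bash
python3 - <<'E'
from h import *
show("scene","s26.png",(140,170,480,400),2.3)
print([(np.round(d["position"],4).tolist(),round(d["conf"],2)) for d in arm.tip_of("scene","cup0")])
rows([.40,-.30,.36],tool(0),9)
E
```

```text
[([0.3749, -0.3739, 0.0054], 0.95), ([0.6341, -0.0067, 0.112], 0.89), ([0.6382, 0.1594, 0.1147], 0.66), ([0.6249, -0.0084, 0.1679], 0.37)]
t 45.3 gap 0.0854 F [-0.2 -0.4 -0.5] q [-0.01 -0.04 -0.49  0.51  0.01  1.56] |t| 305.1663635582163 |r| 0.6148129860037981
[np.float64(0.0), np.float64(-0.068), np.float64(0.0)] [-8, 33, -3]
[np.float64(0.0), np.float64(-0.137), np.float64(0.0)] [-16, 66, -5]
[np.float64(0.0), np.float64(-0.205), np.float64(0.0)] [-24, 99, -8]
[np.float64(0.0), np.float64(-0.273), np.float64(0.0)] [-32, 131, -10]
[np.float64(0.0), np.float64(-0.342), np.float64(0.0)] [-40, 164, -13]
[np.float64(0.0), np.float64(-0.41), np.float64(0.0)] [-47, 197, -16]
[np.float64(0.0), np.float64(-0.478), np.float64(0.0)] [-55, 230, -18]
[np.float64(0.0), np.float64(-0.547), np.float64(0.0)] [-63, 263, -21]
[np.float64(0.0), np.float64(-0.615), np.float64(0.0)] [-71, 296, -24]
```

View pics/s26.png

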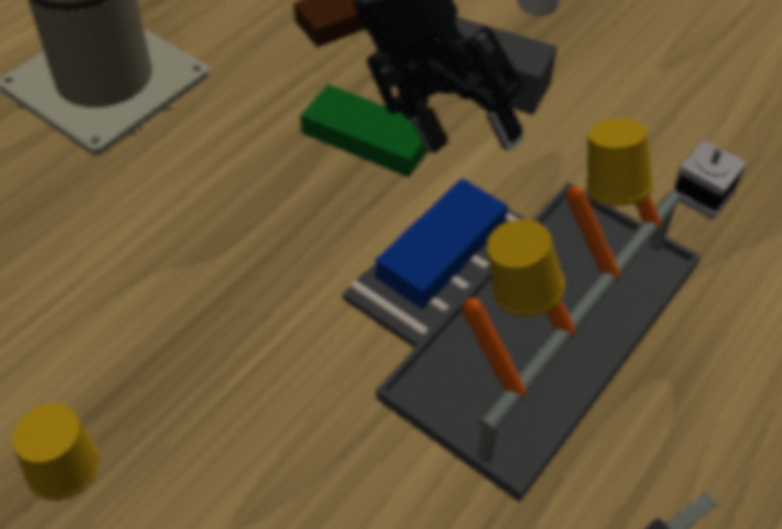

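Emit:
jog_arm(commands=[{"rot": [0, -0.068, 0], "translation": [-8, 33, -3], "hand": -1}, {"rot": [0, -0.137, 0], "translation": [-16, 66, -5], "hand": -1}, {"rot": [0, -0.2, 0], "translation": [-24, 99, -8], "hand": -1}, {"rot": [0, -0.27, 0], "translation": [-32, 131, -10], "hand": -1}, {"rot": [0, -0.34, 0], "translation": [-40, 164, -13], "hand": -1}, {"rot": [0, -0.41, 0], "translation": [-47, 197, -16], "hand": -1}, {"rot": [0, -0.478, 0], "translation": [-55, 230, -18], "hand": -1}, {"rot": [0, -0.547, 0], "translation": [-63, 263, -21], "hand": -1}, {"rot": [0, -0.615, 0], "translation": [-71, 296, -24], "hand": -1}, {"rot": [0, -0.615, 0], "translation": [-71, 296, -24], "hand": -1}])

```text
time: 46.3
ee_pos: [0.3998, -0.3034, 0.3569]
orientation: [1.0, -0.002, -0.004, -0.001]
wrist_force: [0.6, 1.0, 0.1]
finger_gap: 0.0853
```

```bash
python3 - <<'E'
from h import *
show("wrist","w27.png")
print([(np.round(d["position"],4).tolist(),round(d["conf"],2)) for d in arm.tip_of("wrist","cup0")])
show("top","t27.png")
print([(np.round(d["position"],4).tolist(),round(d["conf"],2)) for d in arm.tip_of("top","cup0")])
rows([.376,-.374,.28],tool(0),5)
E
```

```text
[([0.3768, -0.3706, 0.0012], 0.83)]
[([0.6418, 0.1566, 0.1114], 0.92), ([0.6228, 0.1643, 0.1671], 0.72), ([0.6363, -0.0062, 0.1142], 0.59)]
t 46.5 gap 0.0852 F [-0.2 -0.1 -0.4] q [-0.64  0.27 -0.08  1.22 -0.    0.93] |t| 110.77468532458657 |r| 0.0040480873620454775
[np.float64(-0.0), np.float64(0.001), np.float64(0.0)] [-5, 15, 16]
[np.float64(-0.001), np.float64(0.002), np.float64(0.0)] [-10, 30, 31]
[np.float64(-0.001), np.float64(0.002), np.float64(0.0)] [-14, 45, 47]
[np.float64(-0.001), np.float64(0.003), np.float64(0.0)] [-19, 60, 63]
[np.float64(-0.001), np.float64(0.004), np.float64(0.001)] [-24, 75, 78]
```

View pics/w27.png

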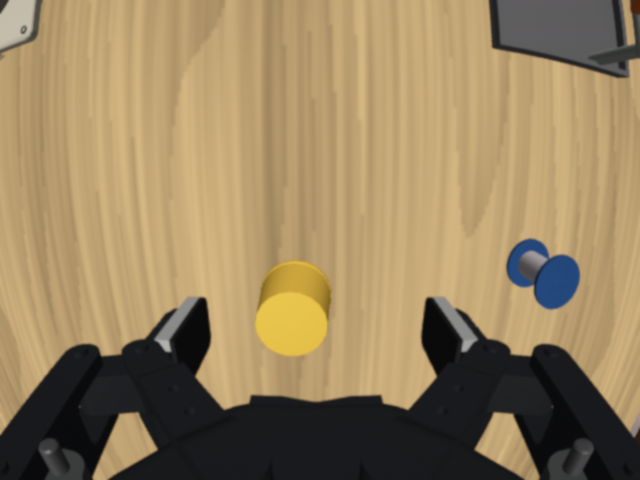

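View pics/t27.png

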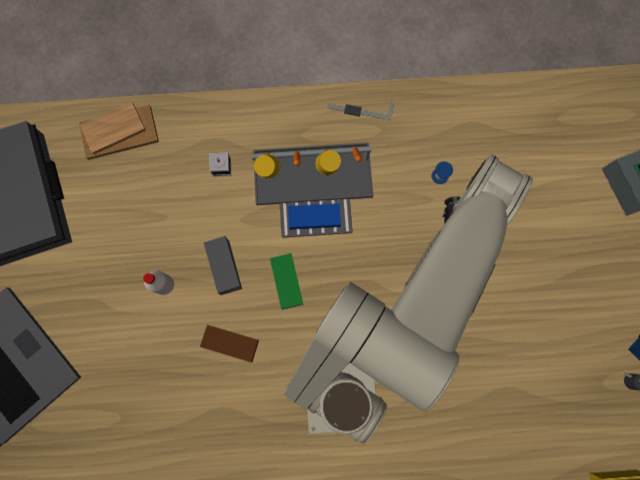

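Emit:
jog_arm(commands=[{"rot": [0, 0, 0], "translation": [-8, 24, 20], "hand": -1}, {"rot": [0, 0, 0], "translation": [-16, 48, 40], "hand": -1}, {"rot": [0, 0.003, 0], "translation": [-24, 73, 60], "hand": -1}, {"rot": [0, 0.003, 0], "translation": [-24, 73, 80], "hand": -1}, {"rot": [0, 0.003, 0], "translation": [-24, 73, 110], "hand": -1}, {"rot": [0, 0.003, 0], "translation": [-24, 73, 140], "hand": -1}, {"rot": [0, 0.003, 0], "translation": [-24, 73, 158], "hand": -1}, {"rot": [0, 0.003, 0], "translation": [-24, 73, 162], "hand": -1}, {"rot": [0, 0.003, 0], "translation": [-24, 73, 162], "hand": -1}, {"rot": [0, 0.003, 0], "translation": [-24, 73, 162], "hand": -1}])

```text
time: 47.5
ee_pos: [0.3763, -0.3732, 0.1987]
orientation: [1.0, 0.0, 0.001, 0.001]
wrist_force: [0.2, -0.6, 0.4]
finger_gap: 0.0852
```

```bash
python3 - <<'E'
from h import *
show("scene","s28.png",(100,280,300,430),4)
rows([.376,-.3735,.197],tool(0),2)
E
```

```text
t 47.55 gap 0.0855 F [ 0.3 -0.3 -0.8] q [-0.78  0.48 -0.23  0.86  0.    0.79] |t| 1.974108068761651 |r| 0.0030825441993492008
[np.float64(0.001), np.float64(-0.001), np.float64(0.0)] [np.float64(-0.2), np.float64(0.1), np.float64(1.0)]
[np.float64(0.002), np.float64(-0.002), np.float64(0.001)] [np.float64(-0.4), np.float64(0.1), np.float64(1.9)]
```

View pics/s28.png

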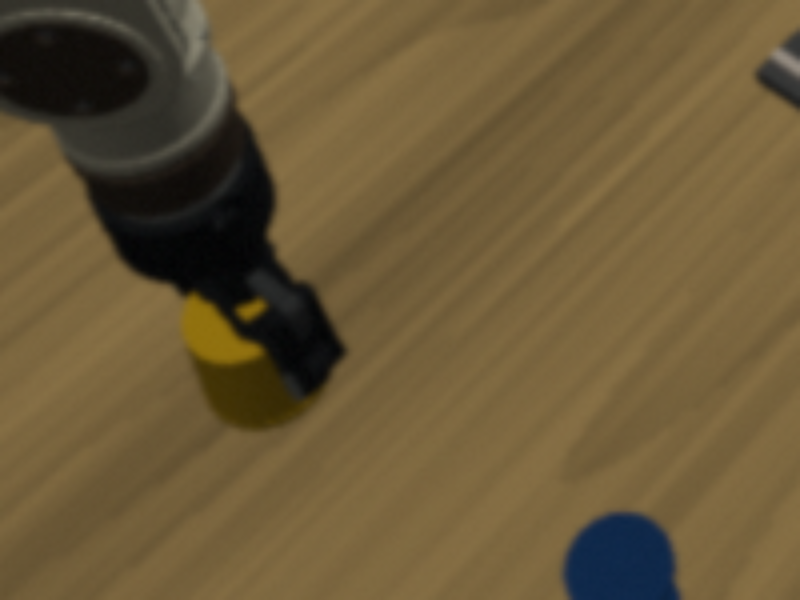

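Emit:
jog_arm(commands=[{"rot": [0, 0, 0], "translation": [0, 0, 2], "hand": -1}, {"rot": [0, 0, 0], "translation": [0, 0, 2], "hand": 0}, {"rot": [0, 0, 0], "translation": [0, 0, 2], "hand": 0}, {"rot": [0, 0, 0], "translation": [0, 0, 2], "hand": 0}, {"rot": [0, 0, 0], "translation": [0, 0, 2], "hand": 0}, {"rot": [0, 0, 0], "translation": [0, 0, 2], "hand": 0}, {"rot": [0, 0, 0], "translation": [0, 0, 2], "hand": 0}, {"rot": [0, 0, 0], "translation": [0, 0, 2], "hand": 0}, {"rot": [0, 0, 0], "translation": [0, 0, 2], "hand": 0}, {"rot": [0, 0, 0], "translation": [0, 0, 2], "hand": 0}])

```text
time: 48.55
ee_pos: [0.3758, -0.3733, 0.1972]
orientation: [1.0, 0.0, 0.001, 0.001]
wrist_force: [-1.3, 3.0, 8.6]
finger_gap: 0.0641
```

Emit:
jog_arm(commands=[{"rot": [0, 0, 0], "translation": [0, 0, -5], "hand": 0}, {"rot": [0, 0, 0], "translation": [0, 0, -15], "hand": 0}, {"rot": [0, 0, 0], "translation": [0, 0, -30], "hand": 0}, {"rot": [0, 0, 0], "translation": [0, 0, -50], "hand": 0}, {"rot": [0, 0, 0], "translation": [0, 0, -75], "hand": 0}, {"rot": [0, 0, 0], "translation": [0, 0, -105], "hand": 0}, {"rot": [0, 0, 0], "translation": [0, -10, -135], "hand": 0}, {"rot": [0, 0, 0], "translation": [0, -20, -165], "hand": 0}, {"rot": [0, 0, 0], "translation": [0, -30, -185], "hand": 0}, {"rot": [0, 0, 0], "translation": [0, -30, -185], "hand": 0}])

```text
time: 49.55
ee_pos: [0.3761, -0.3429, 0.3841]
orientation: [1.0, 0.001, 0.002, 0.002]
wrist_force: [1.6, -0.1, -1.1]
finger_gap: 0.0643
```

```bash
python3 - <<'E'
from h import *
T=tool(0,np.radians(35)); tip=np.array([.623,-.091,.171])
rows(tip-.240*T.apply([0,0,1]),T,9)
print([(np.round(d["position"],4).tolist(),round(d["conf"],2)) for c in ["scene"] for d in (arm.grab_frame(c),arm.tip_of(c,"cup0"))[1]])
E
```

```text
t 49.55 gap 0.0643 F [ 1.6 -0.1 -1.1] q [-0.74  0.27 -0.02  1.28  0.    0.83] |t| 275.10943965595385 |r| 0.6059021919676958
[np.float64(0.0), np.float64(0.067), np.float64(0.0)] [12, -28, 2]
[np.float64(0.001), np.float64(0.135), np.float64(0.001)] [24, -56, 4]
[np.float64(0.001), np.float64(0.202), np.float64(0.001)] [36, -84, 5]
[np.float64(0.002), np.float64(0.269), np.float64(0.001)] [49, -112, 7]
[np.float64(0.002), np.float64(0.337), np.float64(0.001)] [61, -140, 9]
[np.float64(0.003), np.float64(0.404), np.float64(0.002)] [73, -168, 11]
[np.float64(0.003), np.float64(0.471), np.float64(0.002)] [85, -196, 12]
[np.float64(0.003), np.float64(0.539), np.float64(0.002)] [97, -224, 14]
[np.float64(0.004), np.float64(0.606), np.float64(0.002)] [109, -252, 16]
[([0.636, -0.0059, 0.1117], 0.65), ([0.639, 0.1597, 0.1136], 0.63), ([0.3767, -0.3462, 0.1877], 0.56)]
```

Emit:
jog_arm(commands=[{"rot": [0, 0.067, 0], "translation": [12, -28, 0], "hand": 0}, {"rot": [0, 0.135, 0], "translation": [24, -56, 0], "hand": 0}, {"rot": [0, 0.2, 0], "translation": [36, -84, 0], "hand": 0}, {"rot": [0, 0.27, 0], "translation": [49, -112, 2], "hand": 0}, {"rot": [0, 0.337, 0], "translation": [61, -140, 4], "hand": 0}, {"rot": [0, 0.404, 0], "translation": [73, -168, 6], "hand": 0}, {"rot": [0, 0.471, 0], "translation": [85, -196, 8], "hand": 0}, {"rot": [0, 0.539, 0], "translation": [97, -224, 12], "hand": 0}, {"rot": [0, 0.606, 0], "translation": [109, -252, 16], "hand": 0}, {"rot": [0, 0.606, 0], "translation": [109, -252, 16], "hand": 0}])

```text
time: 50.65
ee_pos: [0.4838, -0.0887, 0.3612]
orientation: [0.955, 0.002, 0.296, -0.001]
wrist_force: [-0.5, -0.6, -1.7]
finger_gap: 0.0639
```

```bash
python3 - <<'E'
from h import *
show("scene","s29.png",(260,190,460,340),4)
T=tool(0,np.radians(35)); tip=np.array([.623,-.089,.171])
rows(tip-.138*T.apply([0,0,1]),T,9)
E
```

```text
t 50.7 gap 0.0642 F [ 0.2  0.1 -0.8] q [-0.22  0.03 -0.47  0.48  0.12  1.39] |t| 98.09384725997307 |r| 0.010851116976507664
[np.float64(-0.0), np.float64(0.001), np.float64(0.0)] [1, 0, 11]
[np.float64(-0.0), np.float64(0.002), np.float64(0.0)] [1, 0, 22]
[np.float64(-0.001), np.float64(0.004), np.float64(0.001)] [2, 0, 33]
[np.float64(-0.001), np.float64(0.005), np.float64(0.001)] [3, 0, 44]
[np.float64(-0.001), np.float64(0.006), np.float64(0.001)] [3, 0, 54]
[np.float64(-0.001), np.float64(0.007), np.float64(0.001)] [4, 0, 65]
[np.float64(-0.001), np.float64(0.008), np.float64(0.001)] [5, -1, 76]
[np.float64(-0.002), np.float64(0.009), np.float64(0.001)] [5, -1, 87]
[np.float64(-0.002), np.float64(0.011), np.float64(0.002)] [6, -1, 98]
```

View pics/s29.png

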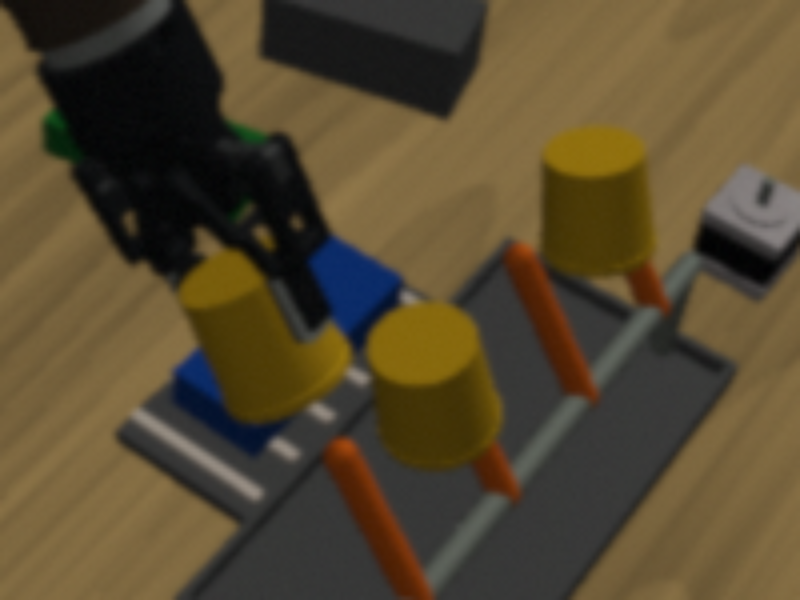

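Emit:
jog_arm(commands=[{"rot": [0, 0.004, 0], "translation": [2, 0, 12], "hand": 0}, {"rot": [0, 0.008, 0], "translation": [4, 0, 24], "hand": 0}, {"rot": [0, 0.01, 0], "translation": [5, 0, 36], "hand": 0}, {"rot": [0, 0.01, 0], "translation": [5, 0, 48], "hand": 0}, {"rot": [0, 0.01, 0], "translation": [5, -1, 60], "hand": 0}, {"rot": [0, 0.01, 0], "translation": [5, -1, 72], "hand": 0}, {"rot": [0, 0.01, 0], "translation": [5, -1, 84], "hand": 0}, {"rot": [0, 0.01, 0], "translation": [5, -1, 92], "hand": 0}, {"rot": [0, 0.01, 0], "translation": [5, -1, 96], "hand": 0}, {"rot": [0, 0.01, 0], "translation": [5, -1, 96], "hand": 0}])

```text
time: 51.7
ee_pos: [0.5435, -0.0901, 0.2877]
orientation: [0.953, 0.0, 0.303, -0.0]
wrist_force: [-0.6, -0.6, -1.0]
finger_gap: 0.0638
```

```bash
python3 - <<'E'
from h import *
show("scene","s30.png",(260,190,460,340),4)
T=tool(0,np.radians(35)); tip=np.array([.623,-.089,.171])
rows(tip-.136*T.apply([0,0,1]),T,2)
E
```

```text
t 51.75 gap 0.0643 F [-1.8 -0.5 -0.7] q [-0.19  0.23 -0.46  0.27  0.11  1.41] |t| 6.160039284488438 |r| 0.004922990138662646
[np.float64(-0.0), np.float64(-0.002), np.float64(0.0)] [np.float64(-1.0), np.float64(-0.6), np.float64(2.8)]
[np.float64(-0.0), np.float64(-0.005), np.float64(0.0)] [np.float64(-2.1), np.float64(-1.1), np.float64(5.7)]
```

View pics/s30.png

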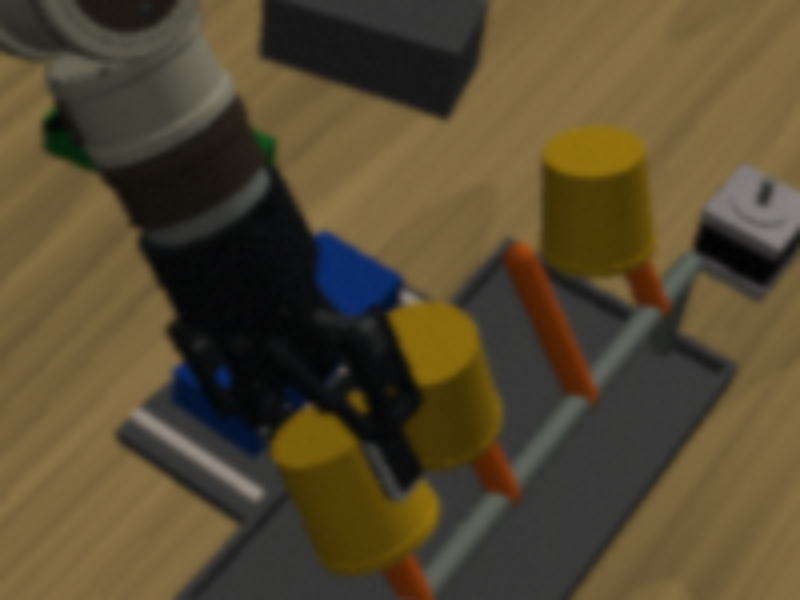

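Emit:
jog_arm(commands=[{"rot": [0, -0.004, 0], "translation": [-1, 0, 2], "hand": 0}, {"rot": [0, -0.004, 0], "translation": [-2, 0, 4], "hand": 0}, {"rot": [0, -0.004, 0], "translation": [-2, 0, 6], "hand": 0}, {"rot": [0, -0.004, 0], "translation": [-2, 0, 6], "hand": 0}, {"rot": [0, -0.004, 0], "translation": [-2, 0, 6], "hand": -0.3}, {"rot": [0, -0.004, 0], "translation": [-2, 0, 6], "hand": -0.5}, {"rot": [0, -0.004, 0], "translation": [-2, 0, 6], "hand": -0.7}, {"rot": [0, -0.004, 0], "translation": [-2, 0, 6], "hand": -0.9}, {"rot": [0, -0.004, 0], "translation": [-2, 0, 6], "hand": -1}, {"rot": [0, -0.004, 0], "translation": [-2, 0, 6], "hand": -1}])

```text
time: 52.75
ee_pos: [0.5453, -0.0902, 0.2825]
orientation: [0.953, 0.0, 0.302, 0.0]
wrist_force: [-0.5, -0.3, 0.9]
finger_gap: 0.0854
```

Emit:
jog_arm(commands=[{"rot": [0, 0, 0], "translation": [-3, 0, 0], "hand": -1}, {"rot": [0, 0, 0], "translation": [-5, 0, -1], "hand": -1}, {"rot": [0, 0, 0], "translation": [-5, 0, -3], "hand": -1}, {"rot": [0, 0, 0], "translation": [-5, 0, -8], "hand": -1}, {"rot": [0, 0, 0], "translation": [-5, 0, -20], "hand": -1}, {"rot": [0, 0, 0], "translation": [-5, 0, -40], "hand": -1}, {"rot": [0, 0, 0], "translation": [-5, 0, -65], "hand": -1}, {"rot": [0, 0, 0], "translation": [-5, 0, -95], "hand": -1}, {"rot": [0, 0, 0], "translation": [-5, 0, -120], "hand": -1}, {"rot": [0, 0, 0], "translation": [-5, 0, -120], "hand": -1}])

```text
time: 53.75
ee_pos: [0.4716, -0.0904, 0.3822]
orientation: [0.952, 0.0, 0.305, 0.001]
wrist_force: [0.2, 0.1, 0.8]
finger_gap: 0.0856
```

```bash
python3 - <<'E'
from h import *
show("scene","s31.png",(260,150,460,300),4)
for t in("cup0","cup0_in"):print([(np.round(d["position"],4).tolist(),round(d["conf"],2)) for d in arm.tip_of("scene",t)])
rows([.30,-.30,.40],tool(-.5),9)
E
```

```text
[([0.6417, 0.1627, 0.1144], 0.97), ([0.6399, -0.0897, 0.1133], 0.9), ([0.6364, -0.0043, 0.1135], 0.61)]
[([0.6252, -0.0123, 0.1717], 0.97), ([0.6203, -0.0905, 0.1684], 0.71), ([0.3806, 0.313, 0.0304], 0.21)]
t 53.9 gap 0.0852 F [-0.   0.4 -0.1] q [-0.22 -0.01 -0.47  0.51  0.13  1.39] |t| 272.1932311506199 |r| 0.7856516265096979
[np.float64(-0.017), np.float64(-0.067), np.float64(0.054)] [-14, 23, -13]
[np.float64(-0.034), np.float64(-0.133), np.float64(0.108)] [-28, 47, -26]
[np.float64(-0.051), np.float64(-0.2), np.float64(0.161)] [-43, 70, -39]
[np.float64(-0.068), np.float64(-0.266), np.float64(0.215)] [-57, 93, -52]
[np.float64(-0.085), np.float64(-0.333), np.float64(0.269)] [-71, 117, -65]
[np.float64(-0.102), np.float64(-0.4), np.float64(0.323)] [-85, 140, -78]
[np.float64(-0.119), np.float64(-0.466), np.float64(0.377)] [-99, 163, -91]
[np.float64(-0.136), np.float64(-0.533), np.float64(0.43)] [-114, 187, -104]
[np.float64(-0.153), np.float64(-0.6), np.float64(0.484)] [-128, 210, -117]
```

View pics/s31.png

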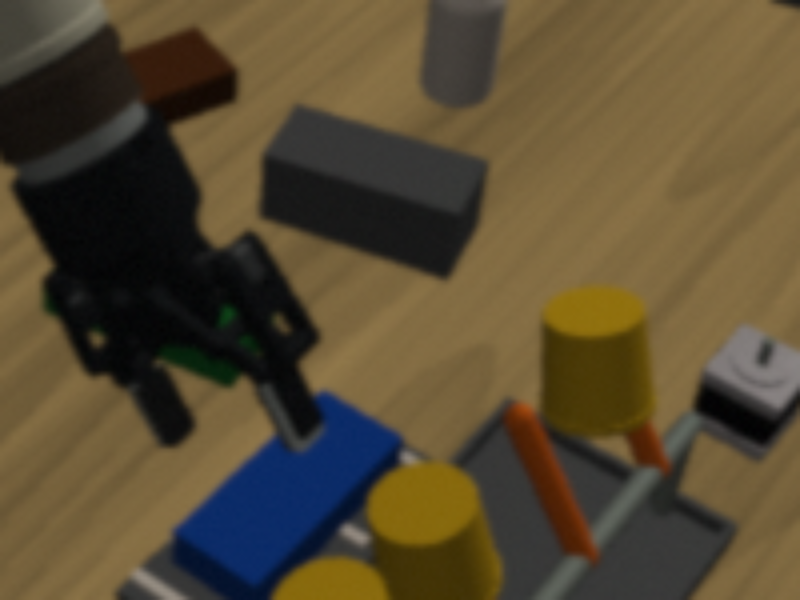

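Emit:
jog_arm(commands=[{"rot": [0, 0, 0], "translation": [-14, 23, -13], "hand": -1}, {"rot": [0, -0.067, 0], "translation": [-28, 47, -26], "hand": -1}, {"rot": [0, -0.133, 0], "translation": [-43, 70, -39], "hand": -1}, {"rot": [0, -0.2, 0], "translation": [-57, 93, -52], "hand": -1}, {"rot": [0, -0.266, 0], "translation": [-71, 117, -65], "hand": -1}, {"rot": [0, -0.333, 0], "translation": [-85, 140, -78], "hand": -1}, {"rot": [0, -0.4, 0], "translation": [-99, 163, -91], "hand": -1}, {"rot": [0, -0.466, 0], "translation": [-114, 187, -104], "hand": -1}, {"rot": [0, -0.533, 0], "translation": [-128, 210, -117], "hand": -1}, {"rot": [0, -0.6, 0], "translation": [-128, 210, -117], "hand": -1}])

```text
time: 54.9
ee_pos: [0.2988, -0.3025, 0.3988]
orientation: [1.0, -0.002, 0.004, -0.0]
wrist_force: [0.8, 0.7, 0.1]
finger_gap: 0.0853
```

```bash
python3 - <<'E'
from h import *
for c in("scene","top"):
  show(c,c+"32.png")
  for t in("cup0","cup0_in","tray_blue","shelf","tray_top","tray_bottom","spool","motor","bottle"):print(c,t,[(np.round(d["position"],3).tolist(),round(d["conf"],2)) for d in arm.tip_of(c,t)])
print(arm.get_obs()['time'])
show("scene","s33.png",(300,210,460,330),5)
show("top","t33.png",(240,130,390,250),5)
E
```

```text
scene cup0 [([0.64, 0.162, 0.115], 0.78), ([0.634, -0.002, 0.109], 0.76), ([0.641, -0.089, 0.112], 0.59)]
scene cup0_in [([0.63, -0.015, 0.173], 0.83)]
scene tray_blue [([0.507, 0.039, 0.019], 0.66)]
scene shelf [([0.506, 0.04, 0.02], 0.84)]
scene tray_top [([0.379, 0.311, 0.029], 0.89), ([0.16, 0.302, -0.006], 0.64), ([0.324, 0.136, 0.004], 0.58)]
scene tray_bottom [([0.381, 0.311, -0.0], 0.59)]
scene spool [([0.616, -0.347, -0.001], 0.82)]
scene motor [([0.686, 0.31, 0.002], 0.86)]
scene bottle [([0.341, 0.488, 0.002], 0.69)]
top cup0 [([0.641, 0.158, 0.113], 0.98), ([0.641, -0.085, 0.109], 0.8), ([0.638, -0.003, 0.114], 0.69), ([0.383, 0.311, -0.002], 0.59)]
top cup0_in [([0.627, -0.009, 0.173], 0.68), ([0.381, 0.312, -0.001], 0.39)]
top tray_blue [([0.51, 0.042, 0.02], 0.68)]
top shelf []
top tray_top [([0.38, 0.313, 0.034], 0.91), ([0.325, 0.132, -0.001], 0.87), ([0.165, 0.305, 0.003], 0.8), ([0.38, 0.314, -0.001], 0.46)]
top tray_bottom [([0.379, 0.313, -0.003], 0.54)]
top spool [([0.615, -0.347, -0.001], 0.72)]
top motor [([0.689, 0.307, -0.002], 0.76)]
top bottle [([0.345, 0.486, -0.002], 0.94), ([0.625, -0.093, 0.171], 0.35)]
55.9
```

View pics/s33.png

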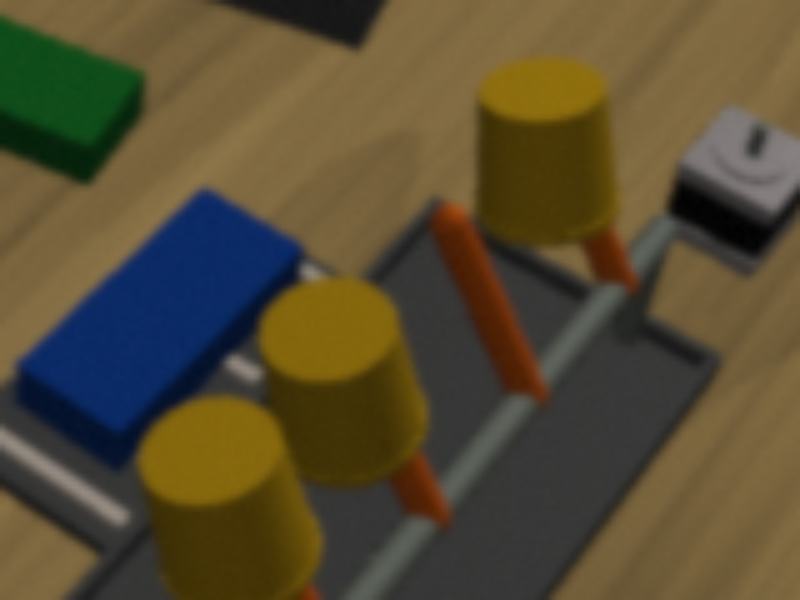

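View pics/t33.png

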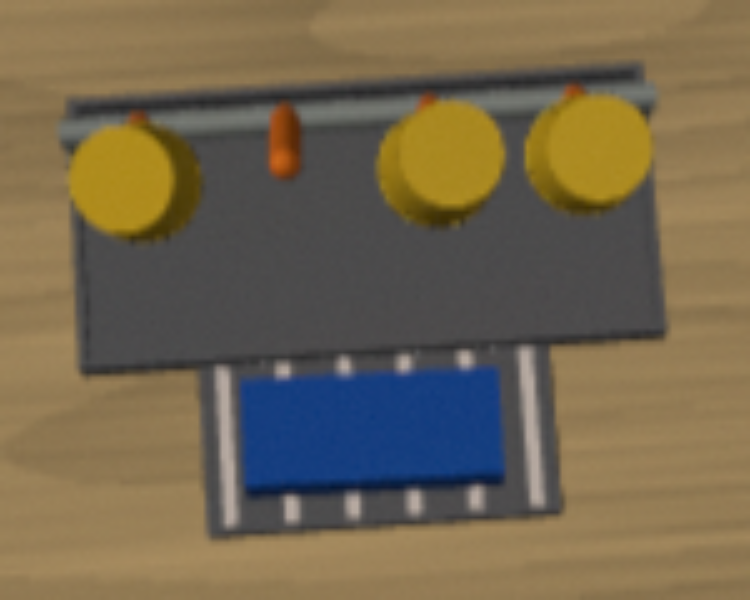

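View pics/scene32.png

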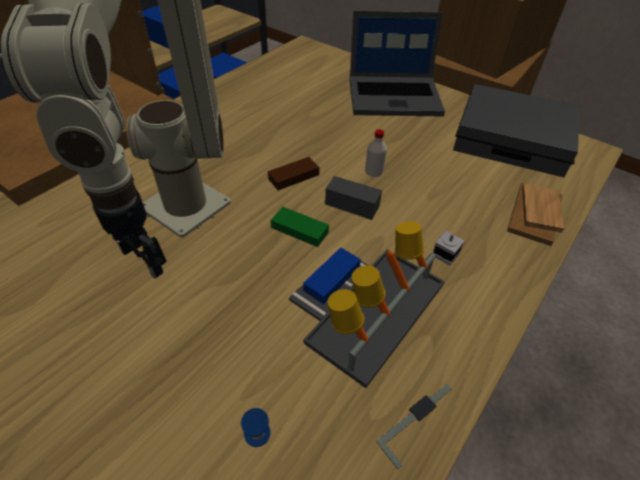

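```bash
python3 - <<'E'
from h import *
def ray(cam,uv):
    c=arm.get_calibration(cam);K=c['K'];E=c['extrinsics']
    d=E[:3,:3]@np.array([(uv[0]-K[0,2])/K[0,0],(uv[1]-K[1,2])/K[1,1],1]);return E[:3,3],d/np.linalg.norm(d)
def tri(a,b):
    A=0;B=0
    for p,d in(ray("top",a),ray("scene",b)):
        M=np.eye(3)-np.outer(d,d);A=A+M;B=B+M@p
    x=np.linalg.solve(A,B);return x,[np.linalg.norm(np.cross(x-p,d)) for p,d in(ray("top",a),ray("scene",b))]
f=lambda p,o:np.array(p)/5+o
o1=[240,130];o2=[300,210]
for n,a,b,tip,mouth in(("p3",(122,180),(542,92),[.623,.163,.171],[.6405,.160,.114]),("p1",(452,155),(330,327),[.623,-.007,.171],[.636,-.0025,.112]),("p0",(600,150),(212,450),[.623,-.091,.171],[.641,-.087,.111])):
    x,r=tri(f(a,o1),f(b,o2)); ax=x-np.array(mouth);ax/=np.linalg.norm(ax)
    inn=x-.004*ax;print(n,'end',x.round(4),'res',np.round(r,4),'lean',np.degrees(np.arccos(ax[2])).round(1),'in-tip',np.linalg.norm(inn-tip).round(4),'depth',np.dot(np.array(tip)-(x-.066*ax),ax).round(4))
for i in range(2):
    im=[arm.grab_frame("scene").astype(int) for _ in range(2)];print(np.abs(im[0]-im[1])[210:330,300:460].mean())
ref=cv2.imread("pics/scene32.png")[:,:,::-1].astype(int);print(np.abs(im[1]-ref)[210:330,300:460].mean(),arm.get_obs()['time'])
E
```

```text
p3 end [0.6221 0.1666 0.1695] res [0.0023 0.0023] lean 19.4 in-tip 0.0061 depth 0.0667
p1 end [ 0.6237 -0.012   0.172 ] res [0.0029 0.0029] lean 14.5 in-tip 0.0054 depth 0.0644
p0 end [ 0.6215 -0.0923  0.1705] res [0.0028 0.0028] lean 18.8 in-tip 0.0044 depth 0.0659
0.8975347222222222
0.8964930555555556
0.89734375 56.2
```

```bash
python3 - <<'E'
from h import *
print(arm.job_done(), arm.get_obs()['time'])
E
```

```text
the job is handed in; nothing more can be done
the job is handed in; nothing more can be done
```

The job is done and handed in after about 56 s. No verdict came back, so the result rests on my own checks.

- **Trays:** I set the top grey tray aside, laid the blue tray upside down on the ribbed shelf, and put the grey tray back on the bottom one. The blue tray measured within about 5 mm of the shelf centre. The grey tray measured within about 2–3 mm of the bottom tray and looks flush on it.
- **Cups:** Only three cups were there, and I saw no fourth in any view. They hang mouth-down on pegs 3, 1 and 0, leaning about 14–19°. Each peg tip is about 5 mm from the centre of the cup's inner end. Successive frames showed no movement.
- **Bystanders:** The spool, motor and bottle read at their starting positions within the networks' accuracy, and the arm was clear of everything.

**Imperfect checks:**
- The depth the peg reaches into each cup came out at 64–67 mm, slightly more than the 62 mm possible. That means about 3–5 mm of measuring error, but it is well above the 52 mm needed.
- The cup on peg 1 sits slightly skewed sideways, by about 9 mm between mouth and closed end, but within the limits.

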